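Clear the mould off the pot, then stir the chestnuts

TASK

The wooden sweet mould has been left lying across the pot of chestnuts: lift it off and lay it flat and lengthwise along the middle of the white cutting board. Then take the spatula out of its stand and stir the chestnuts with it, its tip near the pot's bottom: two full turns, starting at the far side of the pot (away from the robot) and going anticlockwise as seen from above. Finally let go of the spatula so that it stays leaning in the pot with its handle sticking out over the rim; all chestnuts stay in the pot, and the small tub beside the pot and the flour shaker are not disturbed.

Things in the scene. Friction and masses are not known exactly. Their poses are not given: they have to be found in the camera images.
- mould_centre (a point): wooden sweet mould, a bar 62 mm wide (its x), 235 mm long (its y), 26 mm high (its z), 0.21 kg, lying across the pot's rim at the start; this point is its centre, half-way up. Take it across its width at the middle.
- board: white plastic cutting board lying on the table, does not move, 130 mm (its x) by 250 mm (its y), 12 mm thick; origin at the centre of its underside
- pot: round open steel pot, does not move, 160 mm across, rim 75 mm above the table, wall 3 mm, inner floor 4 mm above the table, sides upright, two small handles at its left and right (y) reaching 114 mm from the centre, below the rim; origin at the centre of its underside, x away from the robot, y to its left, z up; holds six chestnuts
- spatula_grip (a point): spatula with a flat wooden handle and a red head, 202 mm long, 0.06 kg, standing head down and nearly upright in the stand; this point is in the middle of the handle, 35 mm below its upper end and 167 mm above the head's tip. There the handle is 16 mm wide (its y, the stand's y) and 11 mm thick (its z, the stand's x). Its x axis runs along it towards the head (down).
- spatula_tip (a point): the end of the spatula's head; the head is 46 mm wide (y) and 10 mm thick (z), 82 mm long
- stand: steel sleeve on a foot plate, does not move, that holds the spatula; upright, 83 mm high, opening 13 mm (its x) by 48 mm (its y), inner floor 6 mm above the table; origin at the centre of its underside
- chestnut_1_centre (a point): one of six loose rigid chestnuts in the pot, 24 mm across, 22 mm high, 12 g; this point is its centre
- chestnut_2_centre (a point): one of six loose rigid chestnuts in the pot, 24 mm across, 22 mm high, 12 g; this point is its centre
- chestnut_3_centre (a point): one of six loose rigid chestnuts in the pot, 24 mm across, 22 mm high, 12 g; this point is its centre
- chestnut_4_centre (a point): one of six loose rigid chestnuts in the pot, 24 mm across, 22 mm high, 12 g; this point is its centre
- chestnut_5_centre (a point): one of six loose rigid chestnuts in the pot, 24 mm across, 22 mm high, 12 g; this point is its centre
- chestnut_6_centre (a point): one of six loose rigid chestnuts in the pot, 24 mm across, 22 mm high, 12 g; this point is its centre
- small_tub: small round tub with a lid, 61 mm across, 42 mm high, standing right beside the pot on its right-hand side, loose, to be left where it stands; origin at the centre of its underside
- shaker: steel flour shaker, 72 mm across, 88 mm high, at the back right, loose, to be left where it stands; origin at the centre of its underside

How it is judged (in metres and radians):
On the way, in this order (a step that is already met when the one before it is completed fails the run):
1. the mould lies flat and lengthwise on the cutting board, released (x of mould_centre in the frame of board between -0.045 and 0.045 m and y of mould_centre in the frame of board between -0.05 and 0.05 m and z of mould_centre in the frame of board between 0.018 and 0.031 m and angle between mould_centre's own z axis and vertical below 0.1 rad and angle between the y axis of mould_centre and the y axis of board, either way round below 0.3 rad and contact force between the fingers and anything else below 0.3 N), for 0.2 s.
2. turn 1: the spatula's tip is low in the pot at the far side (20+ mm from the middle, within 20 mm of that side's centre line, under 30 mm up) (x of spatula_tip in the frame of pot between 0.02 and 0.08 m and y of spatula_tip in the frame of pot between -0.02 and 0.02 m and z of spatula_tip in the frame of pot below 0.03 m), for 0.02 s.
3. turn 1: the spatula's tip is low in the pot at the left side (20+ mm from the middle, within 20 mm of that side's centre line, under 30 mm up) (y of spatula_tip in the frame of pot between 0.02 and 0.08 m and x of spatula_tip in the frame of pot between -0.02 and 0.02 m and z of spatula_tip in the frame of pot below 0.03 m), for 0.02 s.
4. turn 1: the spatula's tip is low in the pot at the near side (20+ mm from the middle, within 20 mm of that side's centre line, under 30 mm up) (x of spatula_tip in the frame of pot between -0.08 and -0.02 m and y of spatula_tip in the frame of pot between -0.02 and 0.02 m and z of spatula_tip in the frame of pot below 0.03 m), for 0.02 s.
5. turn 1: the spatula's tip is low in the pot at the right side (20+ mm from the middle, within 20 mm of that side's centre line, under 30 mm up) (y of spatula_tip in the frame of pot between -0.08 and -0.02 m and x of spatula_tip in the frame of pot between -0.02 and 0.02 m and z of spatula_tip in the frame of pot below 0.03 m), for 0.02 s.
6. turn 2: the spatula's tip is low in the pot at the far side (20+ mm from the middle, within 20 mm of that side's centre line, under 30 mm up) (all of step 2), for 0.02 s.
7. turn 2: the spatula's tip is low in the pot at the left side (20+ mm from the middle, within 20 mm of that side's centre line, under 30 mm up) (all of step 3), for 0.02 s.
8. turn 2: the spatula's tip is low in the pot at the near side (20+ mm from the middle, within 20 mm of that side's centre line, under 30 mm up) (all of step 4), for 0.02 s.
9. turn 2: the spatula's tip is low in the pot at the right side (20+ mm from the middle, within 20 mm of that side's centre line, under 30 mm up) (all of step 5), for 0.02 s.
10. turn 2: the spatula's tip is low in the pot at the far side (20+ mm from the middle, within 20 mm of that side's centre line, under 30 mm up), and 3 or more chestnuts have shifted 10 mm (all of step 6 and (distance of each of chestnut_1_centre, chestnut_2_centre, chestnut_3_centre from where it was at the start of the episode above 0.01 m or distance of each of chestnut_1_centre, chestnut_2_centre, chestnut_4_centre from where it was at the start of the episode above 0.01 m or distance of each of chestnut_1_centre, chestnut_2_centre, chestnut_5_centre from where it was at the start of the episode above 0.01 m or distance of each of chestnut_1_centre, chestnut_2_centre, chestnut_6_centre from where it was at the start of the episode above 0.01 m or distance of each of chestnut_1_centre, chestnut_3_centre, chestnut_4_centre from where it was at the start of the episode above 0.01 m or distance of each of chestnut_1_centre, chestnut_3_centre, chestnut_5_centre from where it was at the start of the episode above 0.01 m or distance of each of chestnut_1_centre, chestnut_3_centre, chestnut_6_centre from where it was at the start of the episode above 0.01 m or distance of each of chestnut_1_centre, chestnut_4_centre, chestnut_5_centre from where it was at the start of the episode above 0.01 m or distance of each of chestnut_1_centre, chestnut_4_centre, chestnut_6_centre from where it was at the start of the episode above 0.01 m or distance of each of chestnut_1_centre, chestnut_5_centre, chestnut_6_centre from where it was at the start of the episode above 0.01 m or distance of each of chestnut_2_centre, chestnut_3_centre, chestnut_4_centre from where it was at the start of the episode above 0.01 m or distance of each of chestnut_2_centre, chestnut_3_centre, chestnut_5_centre from where it was at the start of the episode above 0.01 m or distance of each of chestnut_2_centre, chestnut_3_centre, chestnut_6_centre from where it was at the start of the episode above 0.01 m or distance of each of chestnut_2_centre, chestnut_4_centre, chestnut_5_centre from where it was at the start of the episode above 0.01 m or distance of each of chestnut_2_centre, chestnut_4_centre, chestnut_6_centre from where it was at the start of the episode above 0.01 m or distance of each of chestnut_2_centre, chestnut_5_centre, chestnut_6_centre from where it was at the start of the episode above 0.01 m or distance of each of chestnut_3_centre, chestnut_4_centre, chestnut_5_centre from where it was at the start of the episode above 0.01 m or distance of each of chestnut_3_centre, chestnut_4_centre, chestnut_6_centre from where it was at the start of the episode above 0.01 m or distance of each of chestnut_3_centre, chestnut_5_centre, chestnut_6_centre from where it was at the start of the episode above 0.01 m or distance of each of chestnut_4_centre, chestnut_5_centre, chestnut_6_centre from where it was at the start of the episode above 0.01 m)), for 0.02 s.
At the end, for the whole second after the job is handed in: Mould flat on the board, centre within 45 mm across and 50 mm along of the board's centre, length within 0.3 rad of the board's; spatula tip in the pot under 60 mm above its underside, spatula grip point over 60 mm above it; six chestnuts in the pot below the rim (x of mould_centre in the frame of board between -0.045 and 0.045 m and y of mould_centre in the frame of board between -0.05 and 0.05 m and z of mould_centre in the frame of board between 0.018 and 0.031 m and angle between mould_centre's own z axis and vertical below 0.1 rad and angle between the y axis of mould_centre and the y axis of board, either way round below 0.3 rad and horizontal distance between spatula_tip and pot below 0.085 m and z of spatula_tip in the frame of pot below 0.06 m and z of spatula_grip in the frame of pot above 0.06 m and horizontal distance between each of chestnut_1_centre, chestnut_2_centre, chestnut_3_centre, chestnut_4_centre, chestnut_5_centre, chestnut_6_centre and pot below 0.08 m and z of each of chestnut_1_centre, chestnut_2_centre, chestnut_3_centre, chestnut_4_centre, chestnut_5_centre, chestnut_6_centre in the frame of pot below 0.075 m); the robot touches nothing.
It fails at once if the small tub or the shaker is moved more than 30 mm or tipped over (distance of any of small_tub, shaker from where it was at the start of the episode above 0.03 m or angle between any of small_tub, shaker's own z axis and vertical above 0.5 rad).
It fails at once if a chestnut leaves the pot (horizontal distance between any of chestnut_1_centre, chestnut_2_centre, chestnut_3_centre, chestnut_4_centre, chestnut_5_centre, chestnut_6_centre and pot above 0.095 m).
It also fails if it takes over 72 s, if anything falls off the work surface, if the arm or the gripper's body presses on something with over 40 N, if the wrist force passes 120 N, or if a joint passes its speed limit or range.

ROBOT

A 6-joint arm with a two-finger parallel gripper is mounted at the origin on the work surface; the furniture and walls round the work are solid. World frame = base frame: x ahead of the robot, y to its left, z up, the work surface at z = 0. Lengths are in mm, angles in rad, forces in N, time in s.
With the tool pointing down it reaches from about 400 to 925 mm from the base axis. Payload 12.5 kg.
Tool frame: the origin (TCP) lies on the centre line of the jaws, within the pads' length; the fingertips stand 8 mm ahead of it and the grasp point (between the pads) lies 11 mm behind it (arm.tip_reach is the z of the fingertips in the tool frame, in mm); z points along the fingers, y is the direction in which the jaws open and shut (so a half turn about z gives the same grasp; the last joint's range is limited). The gripper opens to 95 mm and grips with 3 to 60 N. Pads are 20 mm wide; open, the fingers measure 119 mm over their backs; the gripper's body (75 mm by 180 mm) begins 59 mm behind the grasp point.
Start: joints at [-1.392, 0.491, 1.559, -0, 1.092, -0.106], TCP at [175.626, -599.834, 222.661] pointing down, gripper open.
Joint ranges: [-3.1, 3.1], [-0.84, 2.19], [0.05, 2.79], [-1.13, 4.28], [0.06, 2.93], [-2.69, 2.69]. Speed limits (rad/s): [2.22, 2.22, 2.79, 3.14, 3.14, 3.14].

INTERFACE

Orientations are given as a 3x3 rotation matrix whose columns are the frame's x, y, z axes.
In Python, from plant import arm gives the robot as it stands.
- The arm moves only by the tool carry_out, never from a script. Its argument "commands" is text: rows parted by semicolons, each of 4 numbers parted by spaces: the shift along the tool's x, y, z in cm, then the turn about the tool's z in rad. A call has 1 to 20 rows; each row is the pose to reach, as a shift and turn from the pose commanded when the call began, along the tool's axes at that moment; what a row does not reach only later rows make up. A row lasts 1/8 s, in which the tool goes at most 62.5 mm and 10.7 degrees, less where a joint would pass 70% of its speed; a pose out of reach is approached as far as the arm can. A call with a gripper value outside its range is refused whole. "fingers" is the finger opening in cm, from 0 to 9.51, set as the call begins (left out, the last holds). The fingers move at their own pace and stop on an object; "grip_force" is the grip in N (left out, the last holds). Time passes only in rows, so rows that repeat a pose let the fingers close. It gives the time, the measured TCP pose, the force and the opening at its end, in the units of the state.
- arm.get_state(): the state, without advancing time (a new reading comes with each control period).
- arm.get_image(name): name is "side" or "top" or "wrist"; returns the picture (420x560x3 uint8, red, green, blue); there is no depth.
- arm.camera_info(name): a dict with "K" (3x3 intrinsics, pixels), "R" (3x3) and "t" (3): a world point X has camera coordinates R X + t. Camera axes: x right, y down, z forward; pixel columns grow to the right and rows downward; lengths in mm; the calibration is good to about 2 mm. A picture is of the moment at which its call begins: read the wrist's pose just before it. camera_info takes no time and is no camera call; for the wrist camera it gives the pose at the moment of the call.
- arm.close_job(): hands the job in, once; it reports no verdict.
The state is a dict: "time": time; "joint_positions": joint angles; "qd": joint speeds; "tau": joint torques, N m; "tcp_pos": TCP position; "tool_rot": TCP orientation; "wrist_force": force on the tool from outside, world axes, zero at the start; "wrist_torque": the same for the moment, N m; "grip_width": opening from 0.0 (shut) to 1.0 (fully open).
Only numpy, scipy, OpenCV 4.12 (cv2) and the standard library are available. Lean on these libraries where they do the work, as an engineer would, in place of code of your own. Each camera call takes 0.05 s, during which the arm holds its last target.

## Working session

There is one attempt and no reset: what is moved stays moved. The work goes in short steps, Python scripts to look and compute and a tool call to move; the robot and the scene stay as the last step left them, time stands still between calls to the robot, and variables do not carry over. Pictures are saved under pics/ and viewed, and the job is handed in when it is done.

Besides the shell and the picture viewer there is one more tool, called after "Call:" as name(argument=value, ...), one argument or row to a line, values as JSON. carry_out: Moves the arm, as the interface text tells. Its arguments: {"type":"object","properties":{"commands":{"type":"string"},"fingers":{"type":"number"},"grip_force":{"type":"number"}},"required":["commands"]}

```bash
mkdir -p pics; ls; python3 - <<'E'
from plant import arm
import cv2, numpy as np
np.set_printoptions(precision=4,suppress=True)
s=arm.get_state(); print(s)
for n in ["side","top","wrist"]:
    print(n,arm.camera_info(n))
    im=arm.get_image(n); cv2.imwrite(f"pics/{n}0.png",im[:,:,::-1])
E
```

```text
pics
{'time': 0.0, 'joint_positions': array([-1.3916,  0.4916,  1.5595, -0.    ,  1.0917, -0.1056]), 'qd': array([-0.0003, -0.0001, -0.001 ,  0.0016,  0.0014,  0.001 ]), 'tau': array([  0.0007, -61.2634, -25.818 ,   0.0693,   0.0482,  -0.0001]), 'tcp_pos': array([ 175.5678, -599.5849,  222.0647]), 'tool_rot': array([[ 0.9597,  0.281 , -0.0002],
       [ 0.281 , -0.9597,  0.0011],
       [ 0.0001, -0.0011, -1.    ]]), 'wrist_force': array([-0.1175,  0.4562, -0.4639]), 'wrist_torque': array([ 0.008 , -0.0521,  0.003 ]), 'grip_width': 1.0012277294314889}
side {'K': array([[436.4353,   0.    , 280.1537],
       [  0.    , 436.4353, 211.2146],
       [  0.    ,   0.    ,   1.    ]]), 'R': array([[ 0.2202,  0.9754, -0.    ],
       [ 0.8617, -0.1946, -0.4686],
       [-0.4571,  0.1032, -0.8834]]), 't': array([-136.3989, -450.1218, 1309.6596])}
top {'K': array([[515.1452,   0.    , 277.2434],
       [  0.    , 515.1452, 203.5437],
       [  0.    ,   0.    ,   1.    ]]), 'R': array([[-0.0051, -1.    ,  0.0051],
       [-0.9854,  0.0041, -0.1704],
       [ 0.1704, -0.0059, -0.9854]]), 't': array([  18.7525,  574.6827, 1126.0063])}
wrist {'K': array([[315.4849,   0.    , 279.6819],
       [  0.    , 315.4849, 209.3627],
       [  0.    ,   0.    ,   1.    ]]), 'R': array([[ 0.2826, -0.9592, -0.0018],
       [-0.9275, -0.2738,  0.2547],
       [-0.2448, -0.0703, -0.967 ]]), 't': array([-623.7826,  -29.8549,  390.6518])}
```

View pics/top0.png

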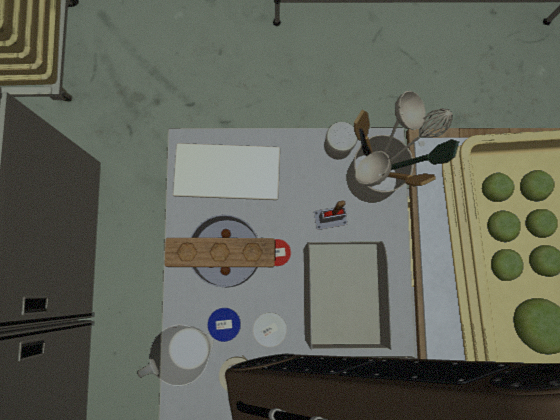

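View pics/side0.png

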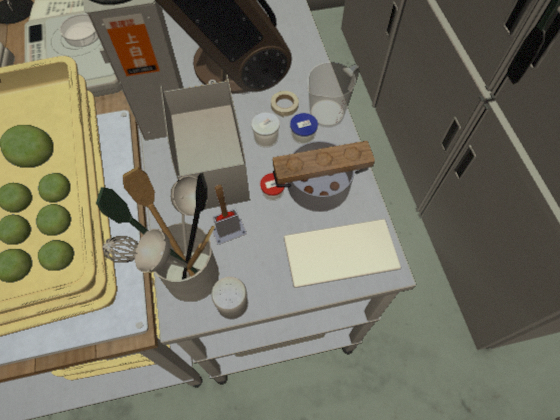

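```bash
python3 - <<'E'
import cv2
a=cv2.imread('pics/top0.png')
c=cv2.resize(a[60:300,130:440],None,fx=2.5,fy=2.5,interpolation=cv2.INTER_CUBIC);cv2.imwrite('pics/top0c.png',c)
E
```

```text
(no output)
```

View pics/top0c.png

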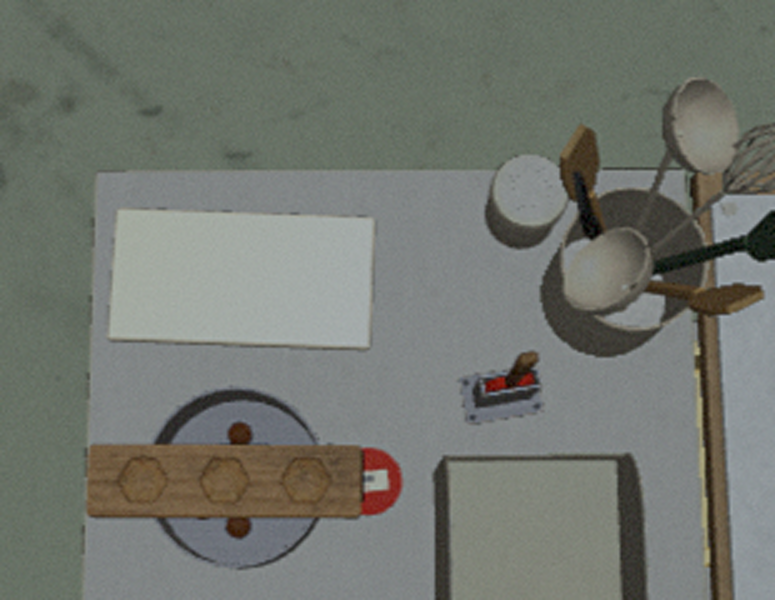

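```bash
cat > h.py <<'E'
from plant import arm
import numpy as np, cv2
np.set_printoptions(precision=2,suppress=True)
def back(cam,uv,z,info=None):
    i=info or arm.camera_info(cam)
    uv=np.atleast_2d(uv).astype(float)
    K,R,t=map(np.array,(i['K'],i['R'],i['t']))
    d=np.linalg.solve(K,np.c_[uv,np.ones(len(uv))].T)
    D=(R.T@d).T; C=-R.T@t
    return C+D*((z-C[2])/D[:,2])[:,None]
def proj(cam,X,info=None):
    i=info or arm.camera_info(cam)
    p=(i['K']@(i['R']@np.atleast_2d(X).T+np.array(i['t'])[:,None])).T
    return p[:,:2]/p[:,2:]
E
python3 - <<'E'
from h import *
f=lambda a:np.array(a)/2.5+[130,60]
for n in['top','side']:
    i=arm.camera_info(n);print(n,-i['R'].T@i['t'])
m=back('top',f([(90,446),(359,446),(361,517),(88,515)]),101);print('mould',m,m.mean(0),np.linalg.norm(m[0]-m[1]),np.linalg.norm(m[1]-m[2]))
b=back('top',f([(119,210),(373,217),(369,348),(110,339)]),12);print('board',b,b.mean(0),np.linalg.norm(b[0]-b[1]),np.linalg.norm(b[1]-b[2]))
# side mould top corners
print('side mould', proj('side',m), 'board',proj('side',b))
# pot
print('pot', back('top',f([(238,388),(238,568),(157,480),(319,480)]),75))
st=back('top',f([(462,377),(540,370),(545,410),(466,423)]),2);print('plate',st,st.mean(0))
print('handle top',back('top',f([(530,355)]),205))
print('tub',back('top',f([(402,482)]),42))
E
```

```text
top [ 374.54   23.04 1207.35]
side [1016.59  -89.64  946.01]
mould [[490.7  256.19 101.  ]
 [489.65  24.64 101.  ]
 [428.84  23.17 101.  ]
 [431.66 256.02 101.  ]] [460.21 140.01 101.  ] 231.54449076520913 60.823595942180674
board [[727.25 254.33  12.  ]
 [719.43  10.48  12.  ]
 [591.6   14.98  12.  ]
 [601.24 259.3   12.  ]] [659.88 134.78  12.  ] 243.97749379658174 127.90898701866867
side mould [[374.72 158.09]
 [278.18 176.13]
 [271.93 154.93]
 [366.81 138.32]] board [[399.65 264.6 ]
 [294.65 284.08]
 [283.76 232.87]
 [383.53 216.15]]
pot [[544.53 131.97  75.  ]
 [386.67 130.05  75.  ]
 [463.24 202.    75.  ]
 [462.57  59.91  75.  ]]
plate [[ 565.11  -73.09    2.  ]
 [ 571.53 -147.27    2.  ]
 [ 533.25 -150.93    2.  ]
 [ 521.23  -76.1     2.  ]] [ 547.78 -111.84    2.  ]
handle top [[ 550.4 -111.   205. ]]
tub [[462.99 -13.99  42.  ]]
```

```bash
python3 - <<'E'
import cv2
a=cv2.imread('pics/side0.png')
c=cv2.resize(a[125:305,170:420],None,fx=3.2,fy=3.2,interpolation=cv2.INTER_CUBIC);cv2.imwrite('pics/side0c.png',c)
a=cv2.imread('pics/top0.png')
c=cv2.resize(a[190:240,300:360],None,fx=10,fy=10,interpolation=cv2.INTER_CUBIC);cv2.imwrite('pics/top0d.png',c)
E
```

```text
(no output)
```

View pics/side0c.png

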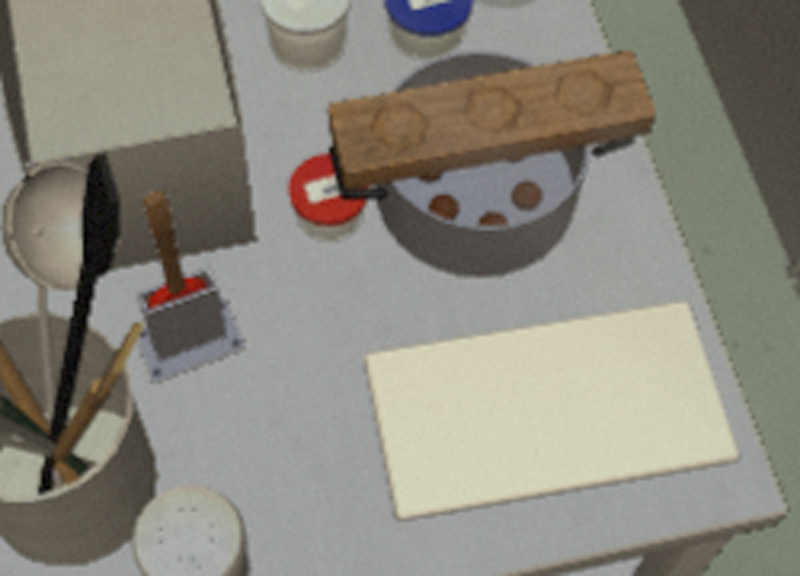

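View pics/top0d.png

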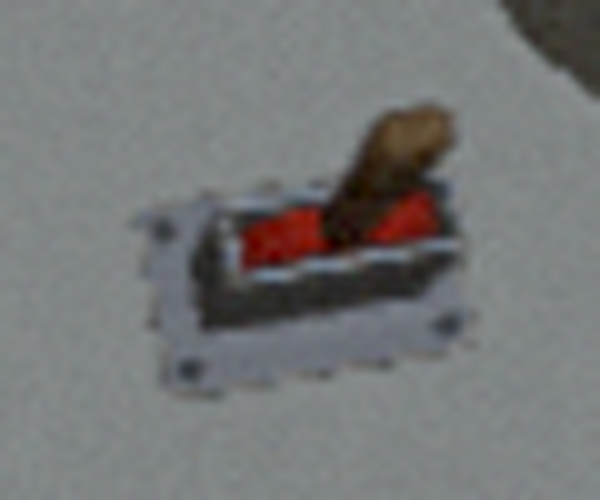

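```bash
python3 - <<'E'
from h import *
print('bag base side', back('side',[(150,138),(165,128),(245,195),(160,105)],0), back('side',[(150,138),(93,10),(158,5)],200))
# triangulate pairs top/side
def tri(a,b):
    i=arm.camera_info('top');j=arm.camera_info('side')
    P=lambda i:np.array(i['K'])@np.c_[i['R'],i['t']]
    X=cv2.triangulatePoints(P(i),P(j),np.float64(a).reshape(2,1),np.float64(b).reshape(2,1)).ravel();X=X[:3]/X[3]
    return X,proj('top',X),proj('side',X)
f=lambda a:np.array(a)/2.5+[130,60]
print('ladle1',tri(f((605,270)),(190,195)))
print('ladle1b',tri(f((605,270)),(150,250)))
print('ladle2',tri(f((705,125)),(150,250)))
print('handle top',tri((342.5,202.3),(218.5,187)))
print('box corner',tri((306,243),(243,165)), tri((383,243),(176,178)))
g=lambda a:np.array(a)/10+[300,190]
st=back('top',g([(165,395),(475,345),(440,185),(140,215)]),2);print(st,st.mean(0))
print('sleeve top',back('top',g([(245,270),(460,245),(225,200),(440,180)]),83))
s=lambda a:np.array(a)/3.2+[170,125]
print('sleeve side',back('side',s([(145,308),(220,287),(205,272)]),83), back('side',s([(155,381),(243,344)]),2))
E
```

```text
bag base side [[ 232.11 -271.95    0.  ]
 [ 207.   -229.16   -0.  ]
 [ 462.87  -54.88   -0.  ]
 [ 122.07 -234.78   -0.  ]] [[ 397.96 -233.41  200.  ]
 [ -44.13 -341.65  200.  ]
 [ -26.89 -177.45  200.  ]]
ladle1 (array([ 602.19, -159.7 ,  274.59]), array([[372.23, 168.02]]), array([[190.33, 194.99]]))
ladle1b (array([ 638.17, -219.28,  152.99]), array([[389.07, 165.04]]), array([[173.73, 247.12]]))
ladle2 (array([ 705.47, -232.3 ,  300.91]), array([[412.13, 110.  ]]), array([[150.2, 250. ]]))
handle top (array([ 550.6 , -111.6 ,  201.05]), array([[342.04, 202.25]]), array([[217.86, 187.02]]))
box corner (array([474.56, -45.72, 147.97]), array([[307.74, 243.19]]), array([[245.28, 164.88]])) (array([ 474.36, -199.66,  147.54]), array([[382.33, 242.96]]), array([[175.11, 178.01]]))
[[ 520.52  -76.32    2.  ]
 [ 532.06 -149.71    2.  ]
 [ 570.34 -142.48    2.  ]
 [ 563.44  -71.17    2.  ]] [ 546.59 -109.92    2.  ]
sleeve top [[ 538.37  -87.8    83.  ]
 [ 543.74 -135.42   83.  ]
 [ 554.03  -83.7    83.  ]
 [ 558.31 -131.39   83.  ]]
sleeve side [[ 562.94 -134.26   83.  ]
 [ 558.24  -80.81   83.  ]
 [ 544.25  -88.97   83.  ]] [[ 581.5  -140.42    2.  ]
 [ 566.21  -71.72    2.  ]]
```

View pics/wrist0.png

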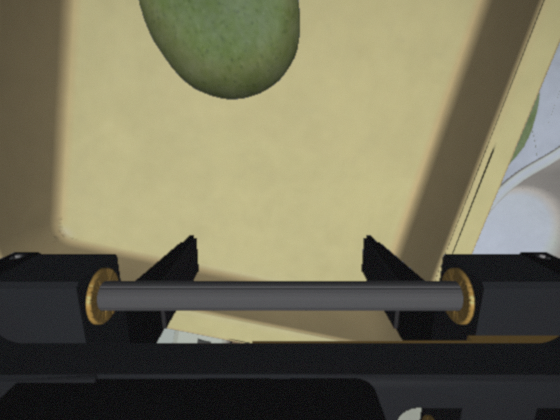

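Call:
carry_out(
  commands="0 0 -6 0;0 0 -12 0;0 0 -18 0;0 0 -25 0;5.5 -2.3 -25 -0.1;11 -4.6 -25 -0.2;16.5 -6.9 -25 -0.3;22 -9.2 -25 -0.4;27.5 -11.5 -25 -0.5;33 -13.8 -25 -0.6;38.5 -16 -25 -0.7;44.3 -18.3 -25 -0.8;44.8 -23 -25 -0.9;45.2 -28 -25 -1;45.6 -33 -25 -1.1;46 -38 -25 -1.2;46.4 -43 -25 -1.286;46.8 -48 -25 -1.286;47.4 -54 -25 -1.286;48 -60 -25 -1.286",
  fingers=9.5,
)

```text
time: 2.65
tcp_pos: [467.0, 112.5, 472.5]
tool_rot: [[0.001, 1.0, -0.0], [1.0, -0.001, -0.0], [-0.0, -0.0, -1.0]]
wrist_force: [0.5, 0.3, 0.1]
grip_width: 0.997
```

```bash
python3 - <<'E'
from h import *
i=arm.camera_info('wrist');print(i['R'],i['t'],-i['R'].T@i['t'])
im=arm.get_image('wrist');cv2.imwrite('pics/w1.png',im[:,:,::-1])
np.savez('w1.npz',K=i['K'],R=i['R'],t=i['t'])
print(arm.get_state()['tcp_pos'])
E
```

```text
[[ 1.    0.   -0.  ]
 [ 0.   -0.97  0.25]
 [ 0.   -0.25 -0.97]] [-467.13   16.73  660.68] [467.05 184.64 634.64]
[465.42 117.78 472.8 ]
```

View pics/w1.png

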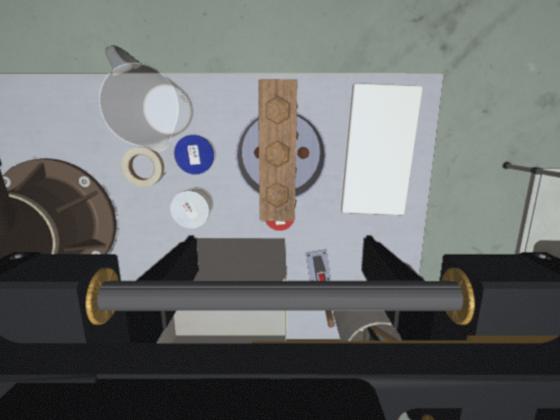

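```bash
python3 - <<'E'
from h import *
i=dict(np.load('w1.npz'))
B=lambda p,z:back('',p,z,i)
m=B([(260,79),(297,80),(297,219),(259,220)],101);print(m,m.mean(0))
b=B([(353,85),(421,87),(404,215),(343,213)],12);print(b,b.mean(0))
p=B([(238,153),(324,153),(280,110),(280,197)],75);print(p)
im=cv2.imread('pics/w1.png');cv2.imwrite('pics/w1c.png',cv2.resize(im[60:235,220:440],None,fx=3.4,fy=3.4,interpolation=cv2.INTER_CUBIC))
E
```

```text
[[435.78 257.05 101.  ]
 [494.18 255.65 101.  ]
 [497.66  26.92 101.  ]
 [430.63  24.99 101.  ]] [464.56 141.15 101.  ]
[[602.38 258.99  12.  ]
 [728.49 255.67  12.  ]
 [721.98   9.45  12.  ]
 [596.71  13.54  12.  ]] [662.39 134.41  12.  ]
[[393.95 139.61  75.  ]
 [544.61 139.8   75.  ]
 [467.43 211.64  75.  ]
 [467.65  60.82  75.  ]]
```

View pics/w1c.png

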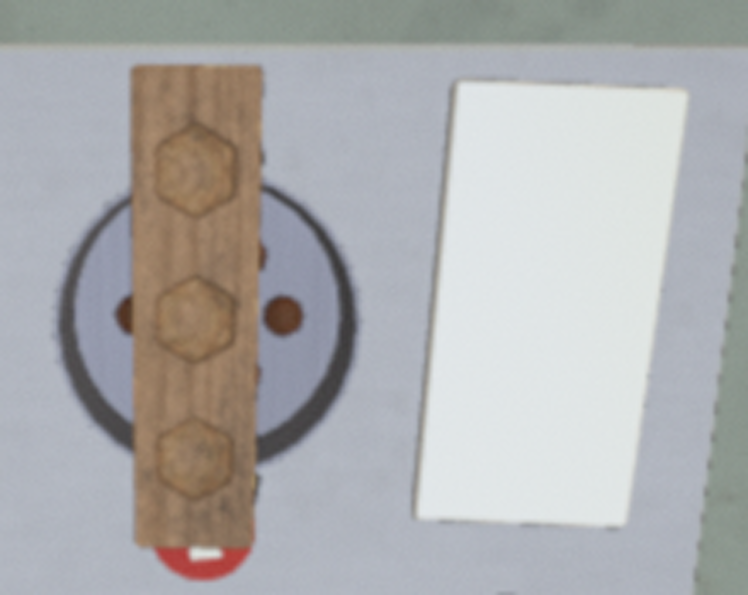

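```bash
python3 - <<'E'
from h import *
s=arm.get_state();print(s['time'],s['tcp_pos'],s['qd'],s['joint_positions'])
i=arm.camera_info('wrist');print(-i['R'].T@i['t'])
E
```

```text
2.7 [465.42 117.78 472.8 ] [-0.11  0.   -0.01 -0.02  0.   -0.18] [0.11 0.11 1.46 0.   1.57 0.11]
[465.25 189.52 635.08]
```

Call:
carry_out(
  commands="1 -0.2 5 0;2 -0.4 10 0;2.9 -0.5 16 0;2.9 -0.5 22 0;2.9 -0.5 27 0;2.9 -0.5 31 0;2.9 -0.5 33 0;2.9 -0.5 33 0;2.9 -0.5 33 0;2.9 -0.5 33 0",
)

```text
time: 3.95
tcp_pos: [463.1, 139.9, 143.6]
tool_rot: [[-0.0, 1.0, 0.002], [1.0, 0.0, 0.0], [0.0, 0.002, -1.0]]
wrist_force: [-0.1, 0.1, 0.0]
grip_width: 0.998
```

```bash
python3 - <<'E'
from h import *
i=arm.camera_info('wrist')
im=arm.get_image('wrist');cv2.imwrite('pics/w2.png',im[:,:,::-1])
np.savez('w2.npz',K=i['K'],R=i['R'],t=i['t'])
print(arm.get_state()['tcp_pos'])
E
```

```text
[463.05 139.9  143.49]
```

View pics/w2.png

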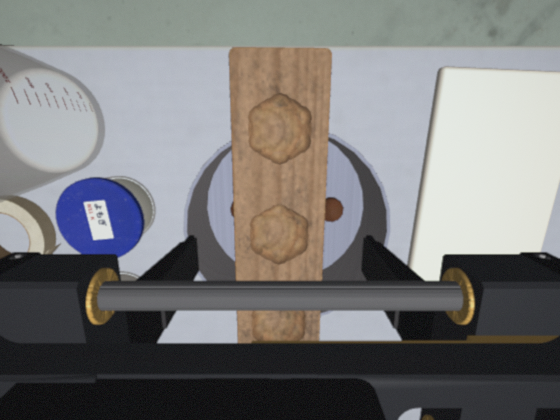

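Call:
carry_out(
  commands="0 0 2.5 0;0 0 4.5 0;0 0 5.65 0;0 0 5.65 0;0 0 5.65 0;0 0 5.65 0",
)

```text
time: 4.75
tcp_pos: [463.0, 139.9, 86.7]
tool_rot: [[-0.0, 1.0, 0.001], [1.0, 0.0, 0.0], [0.0, 0.001, -1.0]]
wrist_force: [-0.1, 0.0, -0.1]
grip_width: 0.997
```

Call:
carry_out(
  commands="0 0 0 0;0 0 0 0;0 0 0 0;0 0 0 0;0 0 0 0;0 0 0 0;0 0 0 0;0 0 0 0",
  fingers=5.5,
  grip_force=40,
)

```text
time: 5.75
tcp_pos: [462.7, 139.9, 86.1]
tool_rot: [[-0.0, 1.0, 0.0], [1.0, 0.0, -0.0], [-0.0, 0.0, -1.0]]
wrist_force: [-1.2, 0.3, 1.4]
grip_width: 0.65
```

Call:
carry_out(
  commands="0 0 -1.5 0;0 0 -3.5 0;0 0 -5.5 0;0 0 -6.5 0;-0.1 3 -6.5 0;-0.2 7 -6.5 0;-0.3 11 -6.5 0.02;-0.4 15 -6.5 0.033;-0.5 18 -6.5 0.033;-0.5 19.8 -6.5 0.033;-0.5 19.8 -5 0.033;-0.5 19.8 -2 0.033;-0.5 19.8 1 0.033;-0.5 19.8 3 0.033;-0.5 19.8 3.5 0.033;-0.5 19.8 3.5 0.033;-0.5 19.8 3.5 0.033",
)

```text
time: 7.88
tcp_pos: [661.2, 134.9, 52.2]
tool_rot: [[0.033, 0.999, 0.002], [0.999, -0.033, 0.0], [0.0, 0.002, -1.0]]
wrist_force: [-0.6, 0.0, -2.0]
grip_width: 0.648
```

```bash
python3 - <<'E'
from h import *
for n in['wrist','side','top']:
    i=arm.camera_info(n);im=arm.get_image(n);cv2.imwrite(f'pics/{n}3.png',im[:,:,::-1]);np.savez(n+'3.npz',K=i['K'],R=i['R'],t=i['t'])
print(arm.get_state()['tcp_pos'])
a=cv2.imread('pics/side3.png');b=cv2.imread('pics/top3.png')
A=cv2.resize(a[130:310,230:430],None,fx=2,fy=2,interpolation=cv2.INTER_CUBIC);B=cv2.resize(b[100:280,150:350],None,fx=2,fy=2,interpolation=cv2.INTER_CUBIC)
cv2.imwrite('pics/sb3.png',np.hstack([A,B]))
E
```

```text
[661.01 134.87  51.91]
```

View pics/sb3.png

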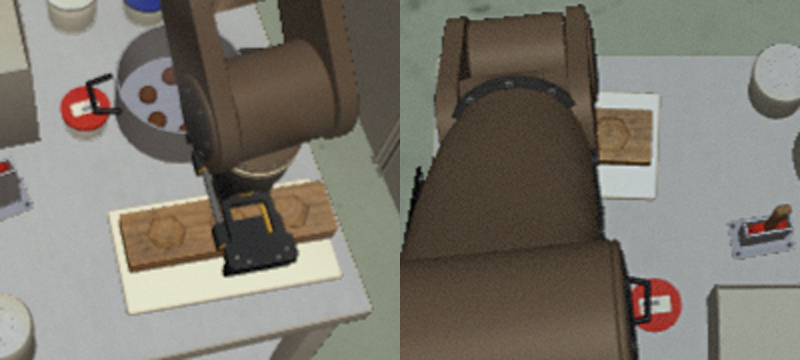

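View pics/wrist3.png

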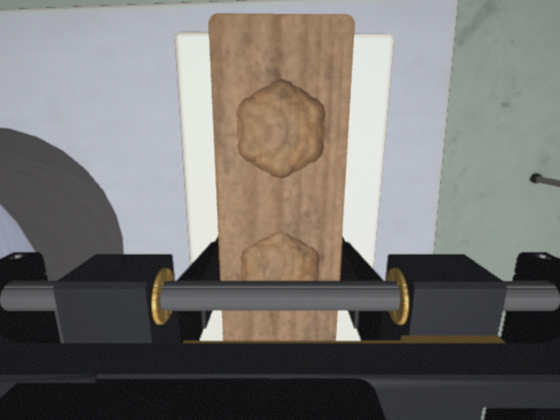

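Call:
carry_out(
  commands="0 0 1 0;0 0 2 0;0 0 2.6 0;0 0 2.75 0;0 0 2.85 0;0 0 2.85 0;0 0 2.85 0",
)

```text
time: 8.9
tcp_pos: [660.7, 134.9, 23.2]
tool_rot: [[0.033, 0.999, 0.0], [0.999, -0.033, -0.0], [-0.0, 0.0, -1.0]]
wrist_force: [-3.8, -0.9, 6.1]
grip_width: 0.648
```

Call:
carry_out(
  commands="0 0 0 0;0 0 0 0;0 0 0 0;0 0 0 0;0 0 -0.5 0;0 0 -2 0;0 0 -5 0;0 0 -10 0;0 0 -15 0;0 0 -20 0;0 0 -25 0;0 0 -30 0;-3 0 -35 0;-7 0 -38 0;-11 0 -41 0;-15 0 -41 0;-18 0 -41 0;-18 0 -41 0",
  fingers=8.8,
)

```text
time: 11.15
tcp_pos: [654.2, -46.8, 433.7]
tool_rot: [[0.036, 0.999, 0.001], [0.999, -0.036, -0.0], [-0.0, 0.001, -1.0]]
wrist_force: [0.0, 0.3, -0.4]
grip_width: 0.925
```

```bash
python3 - <<'E'
from h import *
for n in['wrist','side','top']:
    i=arm.camera_info(n);im=arm.get_image(n);cv2.imwrite(f'pics/{n}4.png',im[:,:,::-1]);np.savez(n+'4.npz',K=i['K'],R=i['R'],t=i['t'])
print(arm.get_state()['tcp_pos'])
E
```

```text
[654.53 -44.28 433.26]
```

View pics/wrist4.png

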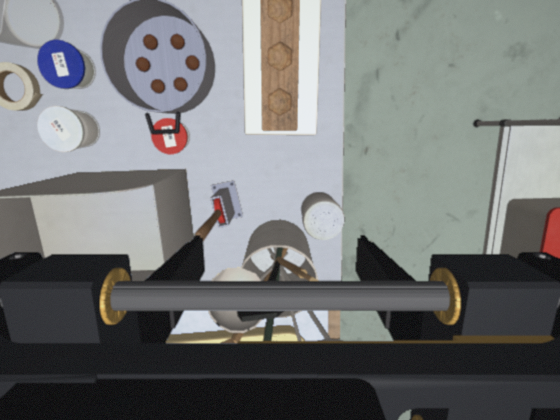

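View pics/side4.png

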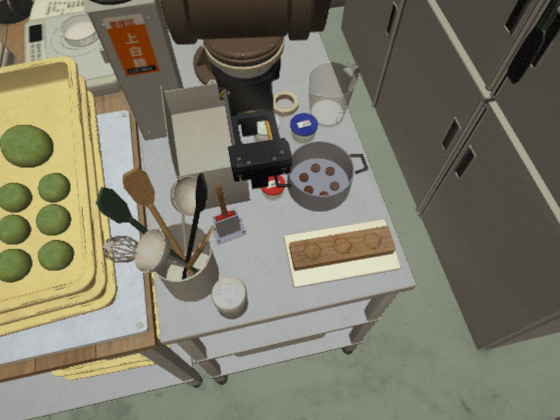

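View pics/top4.png

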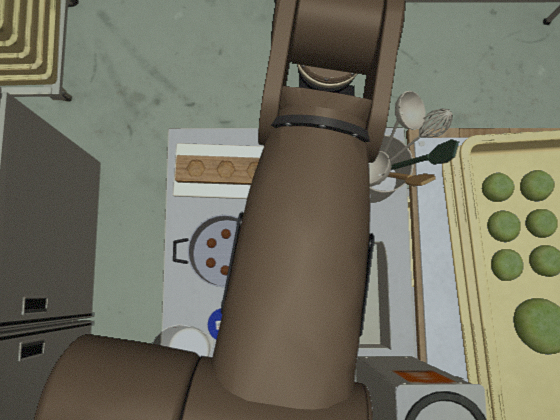

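```bash
python3 - <<'E'
from h import *
W=dict(np.load('wrist4.npz'))
im=cv2.imread('pics/wrist4.png')
cv2.imwrite('pics/w4c.png',cv2.resize(im[170:350,170:350],None,fx=3.3,fy=3.3,interpolation=cv2.INTER_CUBIC))
cv2.imwrite('pics/w4p.png',cv2.resize(im[0:160,110:330],None,fx=3.3,fy=3.3,interpolation=cv2.INTER_CUBIC))
print('ladle guess in wrist',proj('',[[602,-160,275],[550.6,-111.6,201]],W))
E
```

```text
ladle guess in wrist [[236.88 296.98]
 [202.9  236.14]]
```

View pics/w4c.png

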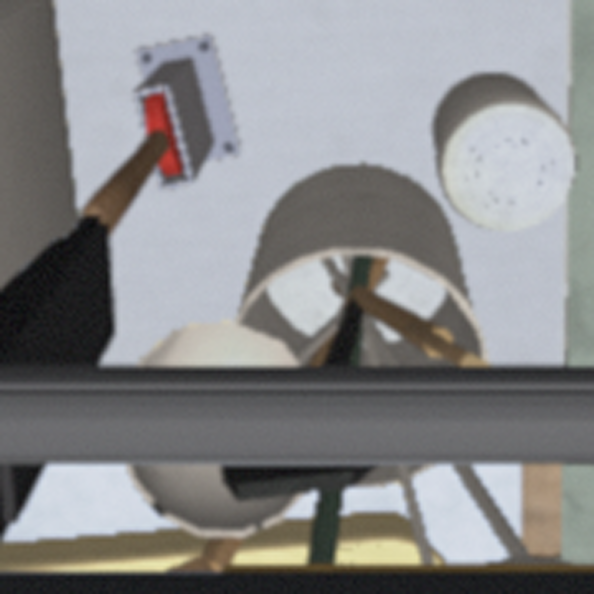

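View pics/w4p.png

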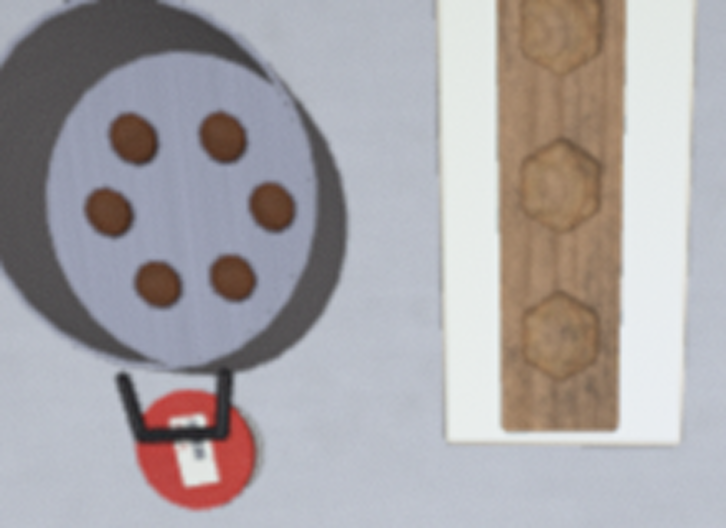

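```bash
python3 - <<'E'
import cv2,numpy as np
a=cv2.imread('pics/top0.png')[85:215,335:465];b=cv2.imread('pics/side0.png')[150:280,90:220]
r=lambda x:cv2.resize(x,(400,400),interpolation=cv2.INTER_CUBIC)
cv2.imwrite('pics/lad.png',np.hstack([r(a[50:115,0:65]),r(b[15:80,65:130])]))
E
```

```text
(no output)
```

View pics/lad.png

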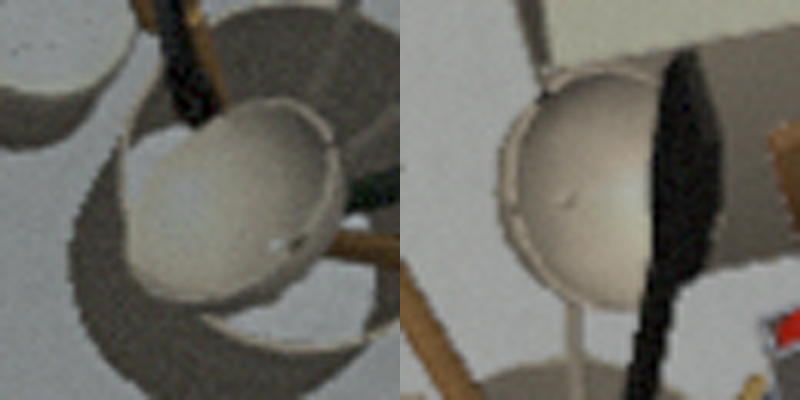

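```bash
python3 - <<'E'
from h import *
t=lambda a:np.array(a)/6.154+[335,135]; s=lambda a:np.array(a)/6.154+[155-65,165]
for z in(255,275,295):
    print(z,'top contour',back('top',t([(125,215),(135,270),(170,303),(230,300),(310,260),(250,100)]),z))
W=dict(np.load('wrist4.npz'));w=lambda a:np.array(a)/3.3+[170,170]
for z in(255,275,295): print(z,'wrist contour',back('',w([(140,360),(190,325),(220,320),(130,480),(200,535)]),z,W))
def tri(ps):
    A=[]
    for i,uv in ps:
        P=np.array(i['K'])@np.c_[i['R'],i['t']]; A+= [uv[0]*P[2]-P[0],uv[1]*P[2]-P[1]]
    A=np.array(A);X=np.linalg.lstsq(A[:,:3],-A[:,3],rcond=None)[0];return X
T=arm.camera_info('top');S=arm.camera_info('side')
print('hole',tri([(T,t((295,243))),(S,s((570,200)))]))
b=tri([(T,t((185,60))),(S,s((690,100)))]);print('black',b)
# spatula handle top wrist: where vs
print('pot')
p=lambda a:np.array(a)/3.3+[110,0]
print(back('',p([(0,75),(347,230),(200,373)]),75,W))
c=back('',p([(134,138),(222,137),(272,207),(233,278),(158,284),(109,212)]),18,W);print(c,c.mean(0))
print('floor',back('',p([(47,195),(318,190),(182,52),(185,366)]),4,W))
print('sleeve top',back('',w([(140,97),(168,88),(190,177),(160,180)]),83,W))
print('plate',back('',w([(137,50),(210,37),(238,150)]),2,W))
E
```

```text
255 top contour [[ 603.35 -131.25  255.  ]
 [ 585.97 -133.79  255.  ]
 [ 575.55 -144.23  255.  ]
 [ 576.42 -162.71  255.  ]
 [ 588.91 -187.82  255.  ]
 [ 639.86 -171.24  255.  ]]
275 top contour [[ 598.54 -128.01  275.  ]
 [ 581.53 -130.5   275.  ]
 [ 571.33 -140.71  275.  ]
 [ 572.18 -158.81  275.  ]
 [ 584.4  -183.4   275.  ]
 [ 634.29 -167.16  275.  ]]
295 top contour [[ 593.73 -124.77  295.  ]
 [ 577.09 -127.21  295.  ]
 [ 567.11 -137.2   295.  ]
 [ 567.94 -154.9   295.  ]
 [ 579.9  -178.97  295.  ]
 [ 628.71 -163.08  295.  ]]
255 wrist contour [[ 571.24 -146.96  255.  ]
 [ 590.22 -133.92  255.  ]
 [ 601.03 -132.35  255.  ]
 [ 563.22 -195.62  255.  ]
 [ 587.47 -219.98  255.  ]]
275 wrist contour [[ 576.25 -136.84  275.  ]
 [ 594.12 -124.57  275.  ]
 [ 604.29 -123.1   275.  ]
 [ 568.71 -182.65  275.  ]
 [ 591.53 -205.58  275.  ]]
295 wrist contour [[ 581.26 -126.73  295.  ]
 [ 598.02 -115.22  295.  ]
 [ 607.56 -113.84  295.  ]
 [ 574.19 -169.68  295.  ]
 [ 595.59 -191.18  295.  ]]
hole [ 593.66 -179.67  258.67]
black [ 625.77 -132.68  348.05]
pot
[[411.57 181.73  75.  ]
 [561.21 112.42  75.  ]
 [485.46  51.54  75.  ]]
[[447.3  168.35  18.  ]
 [491.62 167.31  18.  ]
 [513.38 134.1   18.  ]
 [489.6  100.9   18.  ]
 [450.28  99.3   18.  ]
 [429.78 134.56  18.  ]] [470.33 134.09  18.  ]
floor [[393.12 146.45   4.  ]
 [534.74 144.08   4.  ]
 [471.93 210.31   4.  ]
 [454.42  59.01   4.  ]]
sleeve top [[ 540.96  -88.48   83.  ]
 [ 555.47  -84.32   83.  ]
 [ 562.99 -131.53   83.  ]
 [ 547.4  -132.62   83.  ]]
plate [[ 523.41  -78.62    2.  ]
 [ 566.11  -72.47    2.  ]
 [ 577.89 -140.57    2.  ]]
```

Call:
carry_out(
  commands="-1.5 -2 0 -0.15;-3 -4 0 -0.3;-4.5 -6 0 -0.45;-6 -8.5 0 -0.6;-6.95 -10.6 0 -0.75;-6.95 -10.6 2 -0.9;-6.95 -10.6 5 -1.05;-6.95 -10.6 8 -1.2;-6.95 -10.6 10 -1.35;-6.95 -10.6 11.5 -1.5;-6.95 -10.6 13 -1.65;-6.95 -10.6 13 -1.704;-6.95 -10.6 13 -1.704;-6.95 -10.6 13 -1.704;-6.95 -10.6 13 -1.704;-6.95 -10.6 13 -1.704",
  fingers=4,
)

```text
time: 13.3
tcp_pos: [546.5, -111.0, 302.8]
tool_rot: [[-0.995, -0.1, 0.0], [-0.1, 0.995, -0.0], [-0.0, -0.0, -1.0]]
wrist_force: [-0.2, 0.2, 0.6]
grip_width: 0.421
```

```bash
python3 - <<'E'
from h import *
for n in['wrist','side']:
    i=arm.camera_info(n);im=arm.get_image(n);cv2.imwrite(f'pics/{n}5.png',im[:,:,::-1]);np.savez(n+'5.npz',K=i['K'],R=i['R'],t=i['t'])
s=arm.get_state();print(s['tcp_pos'],s['joint_positions'])
W=dict(np.load('wrist5.npz'));print(proj('',[[551,-111,201],[602,-160,275]],W))
E
```

```text
[ 546.55 -111.    302.68] [-0.32  0.32  1.61 -0.    1.21 -1.99]
[[278.   216.36]
 [198.3  311.15]]
```

View pics/wrist5.png

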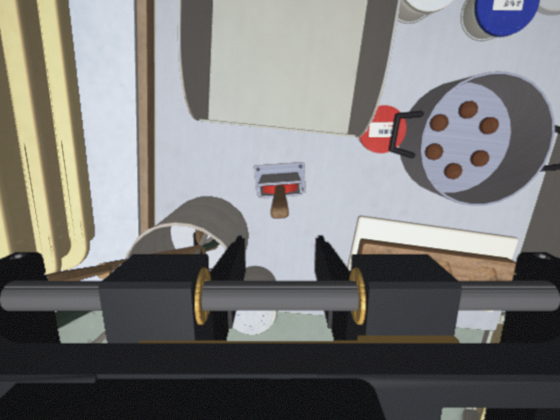

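View pics/side5.png

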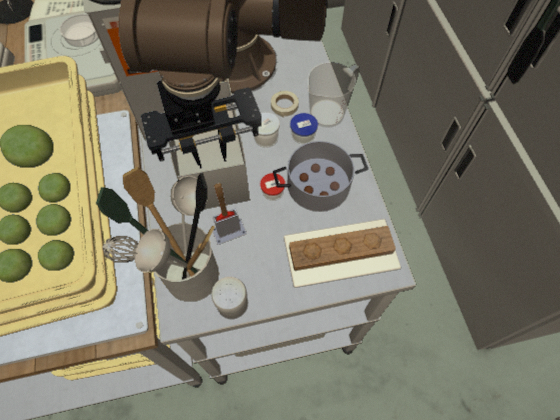

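```bash
python3 - <<'E'
import cv2
im=cv2.imread('pics/wrist5.png')
cv2.imwrite('pics/w5c.png',cv2.resize(im[150:230,235:325],None,fx=8,fy=7,interpolation=cv2.INTER_CUBIC))
E
```

```text
(no output)
```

View pics/w5c.png

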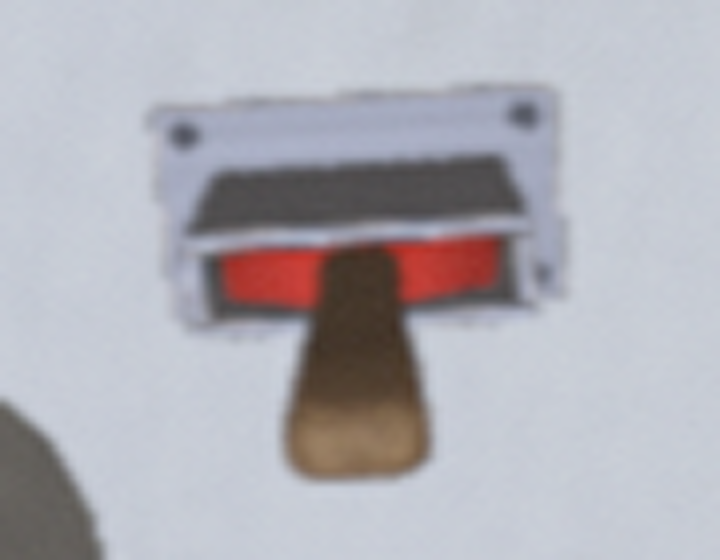

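```bash
python3 - <<'E'
from h import *
W=dict(np.load('wrist5.npz'));w=lambda a:np.array(a)/[8,7]+[235,150]
def ln(a,z):
    q=back('',w(a),z,W);d=q[0]-q[1];print(q.round(1).tolist(),'yaw',np.arctan2(-d[0],d[1]) if d[1]>0 else np.arctan2(d[0],-d[1]))
ln([(190,243),(525,222)],83);ln([(185,328),(530,305)],83);ln([(150,112),(555,90)],2);ln([(183,135),(523,115)],4)
print(back('',w([(358,437)]),206,W),back('',w([(358,437)]),201,W))
print('end face corners',back('',w([(290,465),(428,462)]),206,W))
E
```

```text
[[547.0, -135.7, 83.0], [538.1, -85.0, 83.0]] yaw 0.17389943256730037
[[562.3, -135.1, 83.0], [552.8, -82.5, 83.0]] yaw 0.1792098451617224
[[535.3, -149.2, 2.0], [523.2, -76.0, 2.0]] yaw 0.16336035884520778
[[539.2, -142.6, 4.0], [528.8, -81.3, 4.0]] yaw 0.1686452729634046
[[ 545.96 -109.99  206.  ]] [[ 547.32 -109.85  201.  ]]
end face corners [[ 550.22 -116.85  206.  ]
 [ 548.35 -102.24  206.  ]]
```

Call:
carry_out(
  commands="0 0.4 -3 0;0 0.78 -6 0.1;0 0.78 -6 0.28;0 0.78 -6 0.46;0 0.78 -6 0.64;0 0.78 -6 0.82;0 0.78 -6 1;0 0.78 -6 1.18;0 0.78 -6 1.36;0 0.78 -6 1.451;0 0.78 -6 1.451;0 0.78 -6 1.451;0 0.78 -6 1.451",
  fingers=4,
)

```text
time: 15.02
tcp_pos: [545.7, -103.2, 362.6]
tool_rot: [[-0.219, 0.976, -0.0], [0.976, 0.219, -0.0], [-0.0, -0.0, -1.0]]
wrist_force: [-0.1, -0.1, 0.3]
grip_width: 0.417
```

```bash
python3 - <<'E'
from h import *
for n in['wrist','side']:
    i=arm.camera_info(n);im=arm.get_image(n);cv2.imwrite(f'pics/{n}6.png',im[:,:,::-1]);np.savez(n+'6.npz',K=i['K'],R=i['R'],t=i['t'])
s=arm.get_state();print(s['tcp_pos'],s['joint_positions'])
a=cv2.imread('pics/side6.png')[90:270,80:280];b=cv2.imread('pics/wrist6.png')[180:360,180:380]
r=lambda x:cv2.resize(x,(400,360),interpolation=cv2.INTER_CUBIC)
cv2.imwrite('pics/c6.png',np.hstack([r(a),r(b)]))
E
```

```text
[ 545.76 -103.24  362.63] [-0.31  0.28  1.52 -0.    1.34 -0.53]
```

View pics/c6.png

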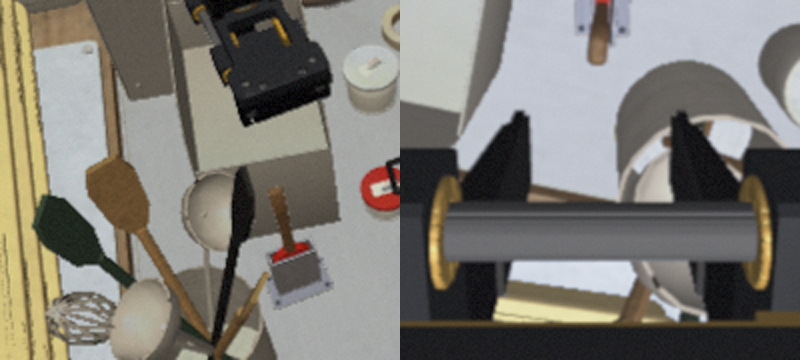

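View pics/wrist6.png

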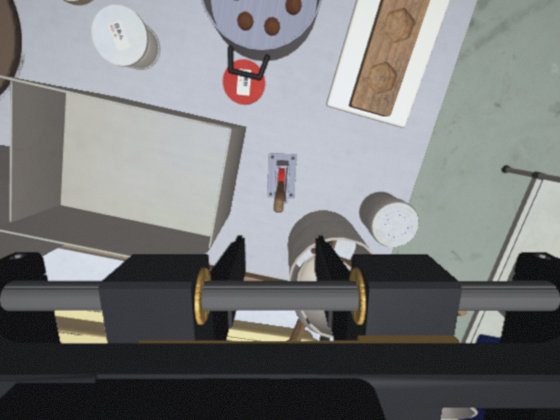

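Call:
carry_out(
  commands="0 0 2 0;0 0 4 0;0 0 5.5 0;0 0 6.3 0;0 0 6.8 0;0 0 7.3 0;0 0 7.6 0",
)

```text
time: 16.0
tcp_pos: [545.8, -103.3, 286.6]
tool_rot: [[-0.218, 0.976, 0.0], [0.976, 0.218, -0.0], [-0.0, 0.0, -1.0]]
wrist_force: [0.7, 0.8, -0.1]
grip_width: 0.422
```

```bash
python3 - <<'E'
from h import *
for n in['wrist','side']:
    i=arm.camera_info(n);im=arm.get_image(n);cv2.imwrite(f'pics/{n}7.png',im[:,:,::-1]);np.savez(n+'7.npz',K=i['K'],R=i['R'],t=i['t'])
s=arm.get_state();print(s['tcp_pos'],s['wrist_force'])
a=cv2.imread('pics/side7.png')[110:290,110:290];b=cv2.imread('pics/wrist7.png')[150:330,190:370]
r=lambda x:cv2.resize(x,(400,400),interpolation=cv2.INTER_CUBIC)
cv2.imwrite('pics/c7.png',np.hstack([r(a),r(b)]))
E
```

```text
[ 545.72 -103.25  286.5 ] [ 0.68 -0.77 -0.18]
```

View pics/c7.png

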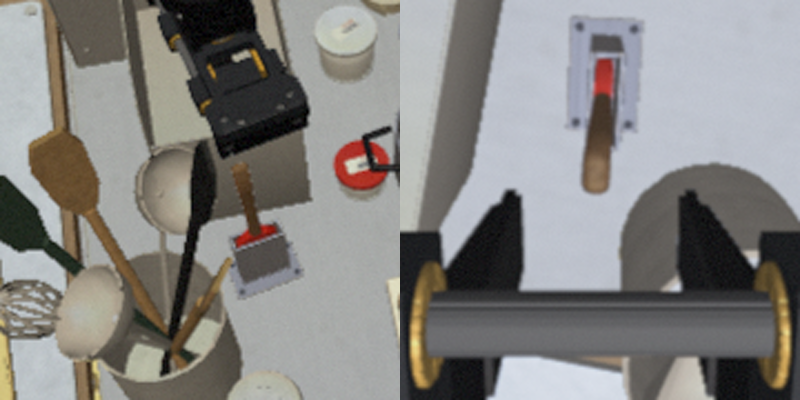

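Call:
carry_out(
  commands="0 0 0.3 0;0 0 0.6 0;0 0 0.9 0;0 0 1.2 0",
)

```text
time: 16.6
tcp_pos: [545.7, -103.2, 274.4]
tool_rot: [[-0.218, 0.976, -0.0], [0.976, 0.218, -0.0], [-0.0, -0.0, -1.0]]
wrist_force: [0.3, 0.1, -0.8]
grip_width: 0.419
```

Call:
carry_out(
  commands="0 0 0.3 0;0 0 0.6 0;0 0 0.9 0;0 0 1.2 0",
)

```text
time: 17.1
tcp_pos: [545.7, -103.2, 262.4]
tool_rot: [[-0.218, 0.976, 0.0], [0.976, 0.218, -0.0], [-0.0, 0.0, -1.0]]
wrist_force: [0.5, -0.1, 0.6]
grip_width: 0.419
```

Call:
carry_out(
  commands="0 0 0.3 0;0 0 0.6 0;0 0 0.9 0;0 0 1.2 0",
)

```text
time: 17.6
tcp_pos: [545.8, -103.3, 250.4]
tool_rot: [[-0.218, 0.976, 0.0], [0.976, 0.218, -0.0], [-0.0, 0.0, -1.0]]
wrist_force: [0.1, 0.8, 0.2]
grip_width: 0.42
```

```bash
python3 - <<'E'
from h import *
for n in['wrist','side']:
    i=arm.camera_info(n);im=arm.get_image(n);cv2.imwrite(f'pics/{n}8.png',im[:,:,::-1]);np.savez(n+'8.npz',K=i['K'],R=i['R'],t=i['t'])
s=arm.get_state();print(s['tcp_pos'],s['wrist_force'])
a=cv2.imread('pics/side8.png')[130:260,150:280];b=cv2.imread('pics/wrist8.png')[150:330,190:370]
r=lambda x:cv2.resize(x,(400,400),interpolation=cv2.INTER_CUBIC)
cv2.imwrite('pics/c8.png',np.hstack([r(a),r(b)]))
E
```

```text
[ 545.67 -103.22  250.27] [0.72 0.65 0.05]
```

View pics/c8.png

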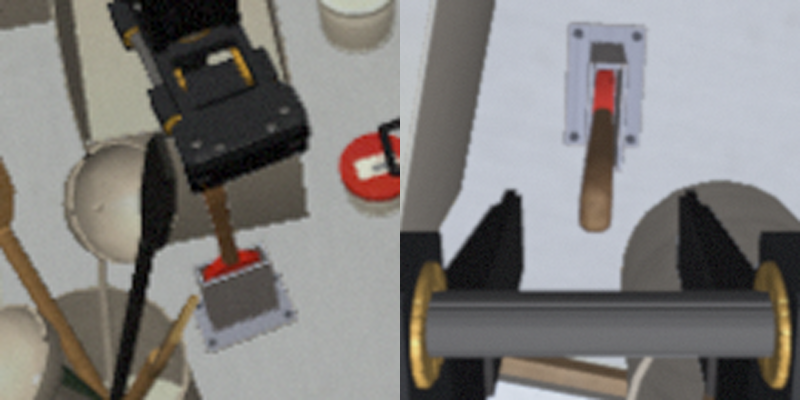

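Call:
carry_out(
  commands="0 0 0.3 0;0 0 0.6 0;0 0 0.9 0;0 0 1.2 0",
)

```text
time: 18.2
tcp_pos: [545.7, -103.2, 238.4]
tool_rot: [[-0.218, 0.976, -0.0], [0.976, 0.218, -0.0], [-0.0, -0.0, -1.0]]
wrist_force: [-0.1, -1.0, -0.4]
grip_width: 0.421
```

Call:
carry_out(
  commands="0 0 0.2 0;0 0 0.4 0;0 0 0.6 0;0 0 0.8 0",
)

```text
time: 18.7
tcp_pos: [545.8, -103.2, 230.5]
tool_rot: [[-0.218, 0.976, 0.0], [0.976, 0.218, -0.0], [-0.0, 0.0, -1.0]]
wrist_force: [-0.3, 0.1, 0.0]
grip_width: 0.419
```

Call:
carry_out(
  commands="0 0 0.2 0;0 0 0.4 0;0 0 0.6 0;0 0 0.8 0",
)

```text
time: 19.2
tcp_pos: [545.8, -103.3, 222.5]
tool_rot: [[-0.218, 0.976, 0.0], [0.976, 0.218, -0.0], [-0.0, 0.0, -1.0]]
wrist_force: [0.3, -0.8, -0.1]
grip_width: 0.418
```

```bash
python3 - <<'E'
from h import *
for n in['wrist','side']:
    i=arm.camera_info(n);im=arm.get_image(n);cv2.imwrite(f'pics/{n}9.png',im[:,:,::-1]);np.savez(n+'9.npz',K=i['K'],R=i['R'],t=i['t'])
s=arm.get_state();print(s['tcp_pos'],s['wrist_force'])
a=cv2.imread('pics/side9.png')[130:260,150:280];b=cv2.imread('pics/wrist9.png')[150:330,190:370]
r=lambda x:cv2.resize(x,(400,400),interpolation=cv2.INTER_CUBIC)
cv2.imwrite('pics/c9.png',np.hstack([r(a),r(b)]))
E
```

```text
[ 545.69 -103.22  222.39] [ 0.12  0.66 -0.91]
```

View pics/c9.png

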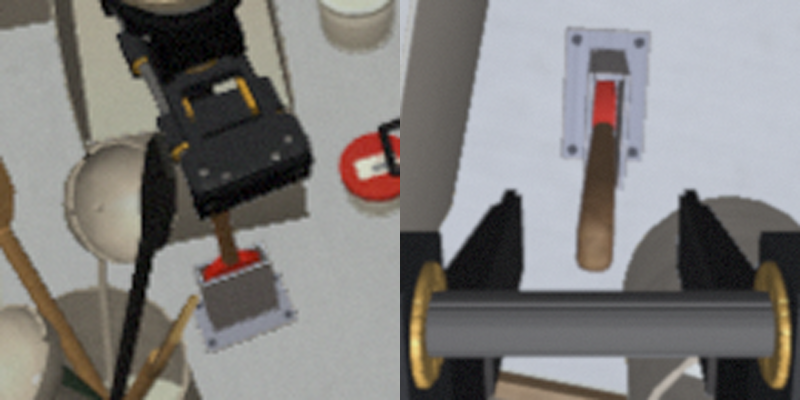

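Call:
carry_out(
  commands="0 0 0.2 0;0 0 0.4 0;0 0 0.6 0;0 0 0.8 0;0 0 1 0",
)

```text
time: 19.92
tcp_pos: [545.8, -103.2, 212.5]
tool_rot: [[-0.218, 0.976, -0.0], [0.976, 0.218, -0.0], [-0.0, -0.0, -1.0]]
wrist_force: [-0.9, 0.4, 0.3]
grip_width: 0.423
```

Call:
carry_out(
  commands="0 0 0.2 0;0 0 0.4 0;0 0 0.6 0;0 0 0.8 0",
)

```text
time: 20.42
tcp_pos: [545.8, -103.2, 204.5]
tool_rot: [[-0.218, 0.976, -0.0], [0.976, 0.218, -0.0], [-0.0, -0.0, -1.0]]
wrist_force: [0.2, -0.4, 0.9]
grip_width: 0.421
```

Call:
carry_out(
  commands="0 0 0.2 0;0 0 0.4 0;0 0 0.6 0;0 0 0.8 0",
)

```text
time: 20.92
tcp_pos: [545.8, -103.3, 196.5]
tool_rot: [[-0.218, 0.976, 0.0], [0.976, 0.218, -0.0], [-0.0, -0.0, -1.0]]
wrist_force: [-0.2, 0.0, 0.0]
grip_width: 0.418
```

Call:
carry_out(
  commands="0 0 0.2 0;0 0 0.4 0;0 0 0.6 0;0 0 0.8 0",
)

```text
time: 21.42
tcp_pos: [545.8, -103.3, 188.5]
tool_rot: [[-0.218, 0.976, 0.0], [0.976, 0.218, -0.0], [-0.0, 0.0, -1.0]]
wrist_force: [-0.4, 0.6, -0.0]
grip_width: 0.419
```

Call:
carry_out(
  commands="0 0 0.2 0;0 0 0.4 0;0 0 0.6 0;0 0 0.8 0",
)

```text
time: 21.92
tcp_pos: [545.7, -103.3, 180.5]
tool_rot: [[-0.218, 0.976, -0.0], [0.976, 0.218, -0.0], [-0.0, -0.0, -1.0]]
wrist_force: [-0.4, 0.5, -0.9]
grip_width: 0.419
```

```bash
python3 - <<'E'
from h import *
for n in['wrist','side']:
    i=arm.camera_info(n);im=arm.get_image(n);cv2.imwrite(f'pics/{n}10.png',im[:,:,::-1])
s=arm.get_state();print(s['tcp_pos'],s['wrist_force'])
a=cv2.imread('pics/side10.png')[130:260,150:280];b=cv2.imread('pics/wrist10.png')[150:330,190:370]
r=lambda x:cv2.resize(x,(400,400),interpolation=cv2.INTER_CUBIC)
cv2.imwrite('pics/c10.png',np.hstack([r(a),r(b)]))
E
```

```text
[ 545.69 -103.23  180.41] [-0.27  0.44  0.18]
```

View pics/c10.png

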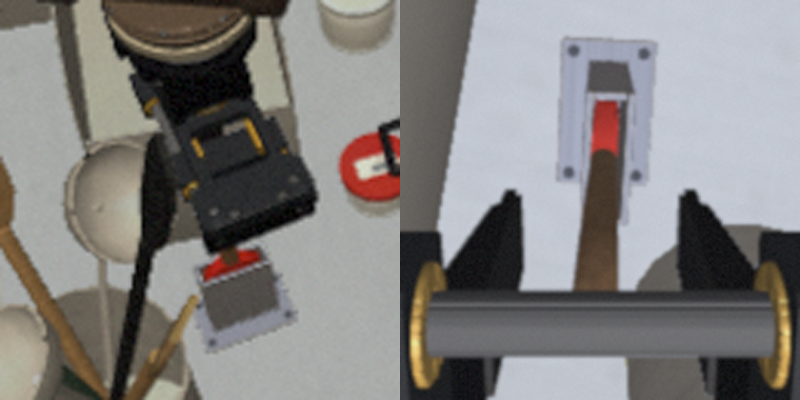

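Call:
carry_out(
  commands="0 -0.15 0.3 0;0 -0.3 0.6 0;0 -0.3 0.6 0;0 -0.3 0.6 0",
)

```text
time: 22.52
tcp_pos: [542.9, -103.9, 174.7]
tool_rot: [[-0.218, 0.976, 0.0], [0.976, 0.218, -0.0], [-0.0, 0.0, -1.0]]
wrist_force: [-0.2, -0.2, -0.5]
grip_width: 0.422
```

Call:
carry_out(
  commands="0 0 0 0;0 0 0 0;0 0 0 0;0 0 0 0;0 0 0 0;0 0 0 0",
  fingers=0.6,
  grip_force=40,
)

```text
time: 23.28
tcp_pos: [544.7, -103.7, 175.0]
tool_rot: [[-0.218, 0.976, 0.005], [0.976, 0.218, 0.0], [-0.001, 0.005, -1.0]]
wrist_force: [8.0, 2.5, -3.7]
grip_width: 0.114
```

Call:
carry_out(
  commands="0 0.15 -0.5 0;0 0.2 -1.5 0;0 0.2 -3 0;0 0.2 -5 0;0 0.2 -7 0;0 0.2 -9 0;0 0.2 -11 0;0 0.2 -12.5 0;0 0.2 -12.5 0;0 0.2 -12.5 0",
)

```text
time: 24.52
tcp_pos: [544.4, -103.4, 299.0]
tool_rot: [[-0.218, 0.976, -0.001], [0.976, 0.218, 0.0], [0.0, -0.001, -1.0]]
wrist_force: [0.5, 0.3, -0.6]
grip_width: 0.109
```

```bash
python3 - <<'E'
from h import *
for n in['wrist','side']:
    i=arm.camera_info(n);im=arm.get_image(n);cv2.imwrite(f'pics/{n}11.png',im[:,:,::-1])
    np.savez(n+'11.npz',K=i['K'],R=i['R'],t=i['t'])
s=arm.get_state();print(s['tcp_pos'],s['wrist_force'])
a=cv2.imread('pics/side11.png')[100:280,120:320];b=cv2.imread('pics/wrist11.png')[150:330,190:390]
r=lambda x:cv2.resize(x,(400,360),interpolation=cv2.INTER_CUBIC)
cv2.imwrite('pics/c11.png',np.hstack([r(a),r(b)]))
E
```

```text
[ 544.5  -103.4   298.84] [-0.89 -0.81 -1.44]
```

View pics/c11.png

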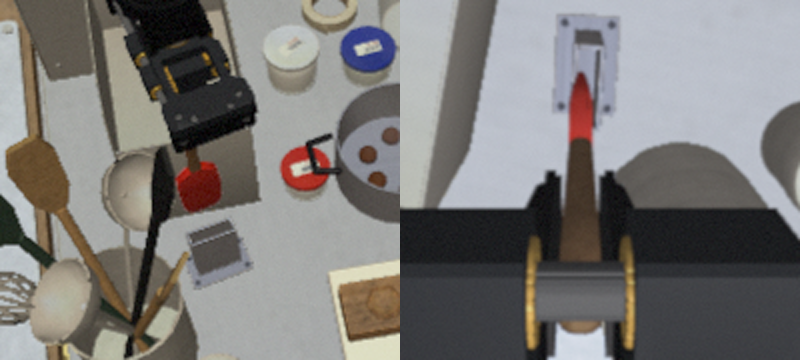

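View pics/wrist11.png

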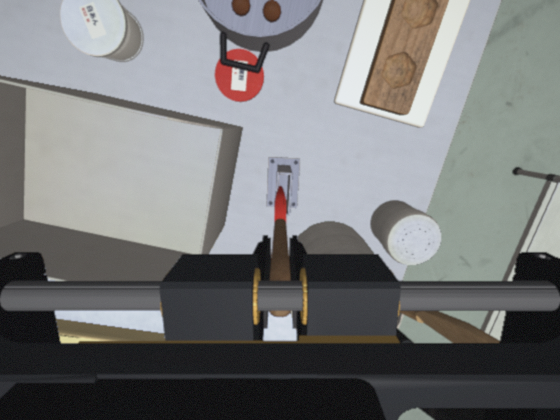

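```bash
python3 - <<'E'
from h import *
W=dict(np.load('wrist11.npz'));S=dict(np.load('side11.npz'))
im=cv2.imread('pics/side11.png');hsv=cv2.cvtColor(im,cv2.COLOR_BGR2HSV)
m=((hsv[...,0]<8)|(hsv[...,0]>172))&(hsv[...,1]>150)&(hsv[...,2]>70);m[:, :200]=0;m[:,235:]=0
v,u=np.where(m);print(u.min(),u.max(),v.min(),v.max()); b=v>=v.max()-1;print('bottom',u[b])
cv2.imwrite('pics/s11c.png',cv2.resize(im[165:215,195:245],(600,600),interpolation=cv2.INTER_CUBIC))
for z in(120,130,140): print(back('',[(280.5,187)],z,W),back('side',[(215,206)],z))
E
```

```text
207 229 181 205
bottom [213 214 215 216 217 218 219 214 215 216]
[[543.65 -95.4  120.  ]] [[ 545.81 -127.4   120.  ]]
[[543.22 -93.57 130.  ]] [[ 551.51 -126.95  130.  ]]
[[542.79 -91.74 140.  ]] [[ 557.21 -126.49  140.  ]]
```

View pics/s11c.png

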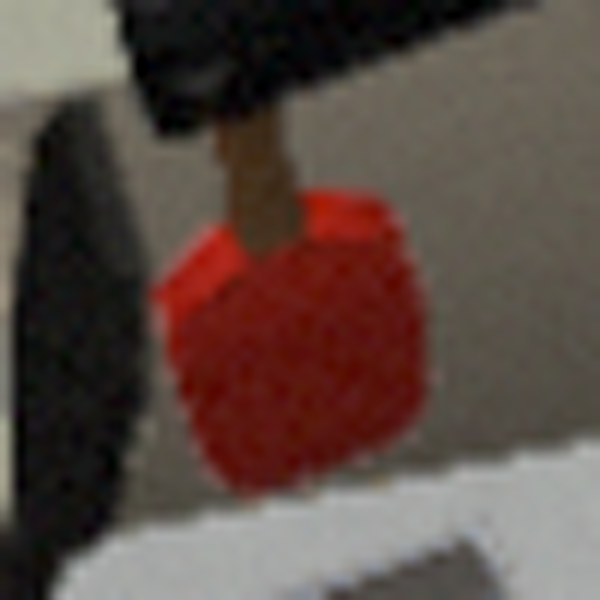

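Call:
carry_out(
  commands="3 -0.3 0 0.05;7 -0.7 0 0.1;11 -1 0 0.15;15 -1.4 0 0.22;19 -1.7 0 0.22;22.5 -2 0 0.22;25.6 -2.3 0 0.22;25.6 -2.3 0 0.22;25.6 -2.3 0 0.22;25.6 -2.3 0 0.22",
)

```text
time: 25.88
tcp_pos: [466.7, 140.6, 299.4]
tool_rot: [[0.001, 1.0, -0.0], [1.0, -0.001, -0.0], [-0.0, -0.0, -1.0]]
wrist_force: [0.3, 0.8, -0.6]
grip_width: 0.108
```

```bash
python3 - <<'E'
from h import *
for n in['wrist','side']:
    i=arm.camera_info(n);im=arm.get_image(n);cv2.imwrite(f'pics/{n}12.png',im[:,:,::-1])
    np.savez(n+'12.npz',K=i['K'],R=i['R'],t=i['t'])
s=arm.get_state();print(s['time'],s['tcp_pos'],s['wrist_force'])
a=cv2.imread('pics/side12.png')[100:240,250:390]
cv2.imwrite('pics/s12.png',cv2.resize(a,(590,590),interpolation=cv2.INTER_CUBIC))
b=cv2.imread('pics/wrist12.png')[80:300,150:420]
cv2.imwrite('pics/w12.png',cv2.resize(b,None,fx=2.7,fy=2.7,interpolation=cv2.INTER_CUBIC))
E
```

```text
25.975 [466.71 140.69 299.48] [ 0.49  0.   -0.58]
```

View pics/s12.png

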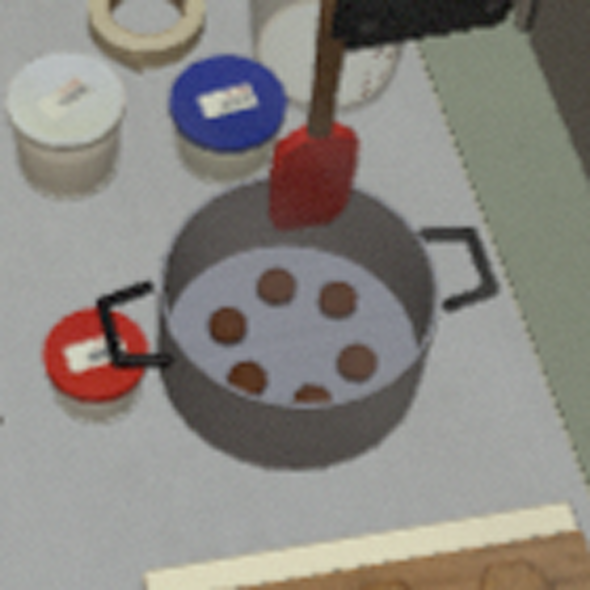

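View pics/w12.png

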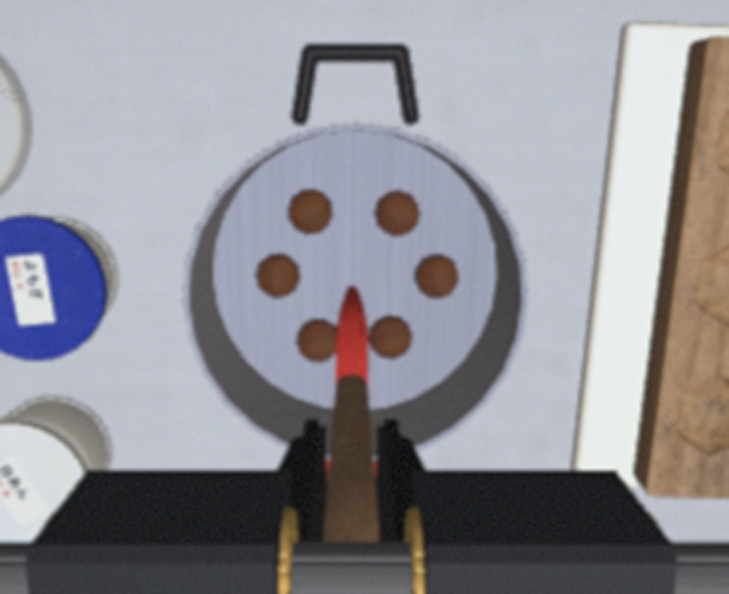

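```bash
python3 - <<'E'
from h import *
W=dict(np.load('wrist12.npz'));w=lambda a:np.array(a)/2.7+[150,80]
s=lambda a:np.array(a)/(590/140)+[250,100]
p=back('',w([(185,290),(523,285),(354,124)]),75,W);print(p, 'ycentre from top',p[2,1]-80)
c=back('',w([(311,212),(397,213),(437,276),(389,336),(318,340),(278,276)]),16,W);print(c,c.mean(0))
f=back('',w([(213,270),(497,270)]),4,W);print('floor',f)
print('side rim',back('side',s([(160,305),(437,300),(298,182),(300,410)]),75))
i=arm.camera_info('side')
# tip: intersect side bottom-centre ray with plane x =466.7+1.5
for uv in [(278,226),(345,208),(312,222)]:
    for z in (125,130,135): print(uv,z,back('side',s([uv]),z)[0])
print('wrist tip',back('',w([(351,288)]),130,W))
X=[[468,133.5,130],[468,156,130],[468,110,130]];print(proj('side',X),s([(278,226),(345,208)]))
E
```

```text
[[390.68 139.32  75.  ]
 [546.27 141.79  75.  ]
 [468.4  213.32  75.  ]] ycentre from top 133.3189411695719
[[446.41 169.25  16.  ]
 [491.03 168.77  16.  ]
 [512.67 135.74  16.  ]
 [487.69 103.05  16.  ]
 [449.43 100.79  16.  ]
 [428.59 135.67  16.  ]] [469.3  135.54  16.  ]
floor [[392.39 136.85   4.  ]
 [546.33 136.98   4.  ]]
side rim [[468.26  53.11  75.  ]
 [499.38 206.12  75.  ]
 [402.88 151.28  75.  ]
 [551.31 112.03  75.  ]]
(278, 226) 125 [464.21 119.1  125.  ]
(278, 226) 130 [467.57 117.83 130.  ]
(278, 226) 135 [470.94 116.55 135.  ]
(345, 208) 125 [460.7  157.89 125.  ]
(345, 208) 130 [464.08 156.38 130.  ]
(345, 208) 135 [467.47 154.88 135.  ]
(312, 222) 125 [465.72 137.82 125.  ]
(312, 222) 130 [469.08 136.44 130.  ]
(312, 222) 135 [472.43 135.05 135.  ]
wrist tip [[467.12 150.63 130.  ]]
[[322.66 152.53]
 [332.17 150.75]
 [312.69 154.4 ]] [[315.97 153.63]
 [331.86 149.36]]
```

Call:
carry_out(
  commands="0 0.1 2 0;0 0.1 4 0;0 0.1 6 0;0 0.1 8 0;0 0.1 10 0;0 0.1 11.2 0;0 0.1 12 0;0 0.1 12.1 0;0 0.1 12.1 0",
)

```text
time: 27.1
tcp_pos: [467.7, 141.4, 179.0]
tool_rot: [[-0.0, 1.0, 0.001], [1.0, 0.0, -0.0], [-0.0, 0.001, -1.0]]
wrist_force: [0.3, -1.1, -1.0]
grip_width: 0.109
```

```bash
python3 - <<'E'
from h import *
for n in['wrist','side']:
    im=arm.get_image(n);cv2.imwrite(f'pics/{n}13.png',im[:,:,::-1])
s=arm.get_state();print(s['time'],s['tcp_pos'],s['wrist_force'])
a=cv2.imread('pics/side13.png')[100:240,250:390];b=cv2.imread('pics/wrist13.png')[60:330,120:420]
cv2.imwrite('pics/c13.png',np.hstack([cv2.resize(a,(400,400),interpolation=cv2.INTER_CUBIC),cv2.resize(b,(400,400))]))
E
```

```text
27.2 [467.67 141.39 179.08] [-0.66 -0.69 -1.4 ]
```

View pics/c13.png

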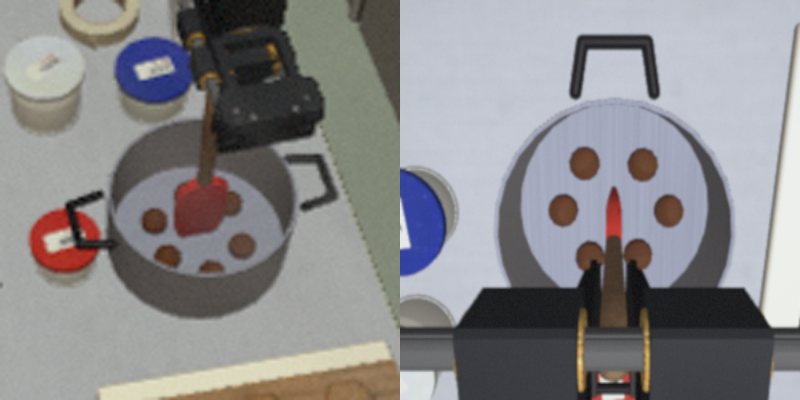

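Call:
carry_out(
  commands="0 0.8 0 0;0 1.6 0 0;0 2.4 0 0;0 3.4 0 0;0 3.4 0 0;1.07 3.14 0 0;1.98 2.4 0 0;2.59 1.3 0 0;2.8 0 0 0;2.8 0 0 0",
)

```text
time: 28.45
tcp_pos: [466.4, 169.5, 178.8]
tool_rot: [[-0.001, 1.0, -0.0], [1.0, 0.001, -0.0], [-0.0, -0.0, -1.0]]
wrist_force: [0.2, 0.0, -0.5]
grip_width: 0.113
```

```bash
python3 - <<'E'
from h import *
for n in['wrist','side']:
    im=arm.get_image(n);cv2.imwrite(f'pics/{n}14.png',im[:,:,::-1])
s=arm.get_state();print(s['time'],s['tcp_pos'],s['wrist_force'])
a=cv2.imread('pics/side14.png')[100:240,250:390];b=cv2.imread('pics/wrist14.png')[60:330,120:420]
cv2.imwrite('pics/c14.png',np.hstack([cv2.resize(a,(400,400),interpolation=cv2.INTER_CUBIC),cv2.resize(b,(400,400))]))
E
```

```text
28.55 [467.53 169.33 178.83] [-0.19  0.02  0.01]
```

View pics/c14.png

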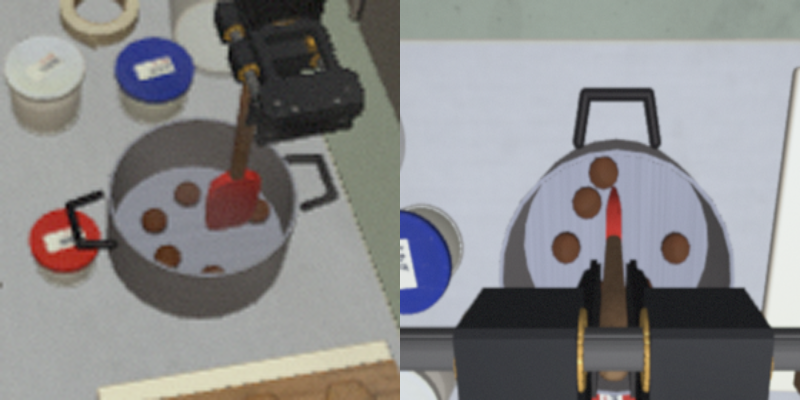

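Call:
carry_out(
  commands="-0.21 -1.3 0 0;-0.82 -2.4 0 0;-1.73 -3.14 0 0;-2.8 -3.4 0 0;-2.8 -3.4 0 0;-3.87 -3.14 0 0;-4.78 -2.4 0 0;-5.39 -1.3 0 0;-5.6 0 0 0;-5.6 0 0 0;-5.39 1.3 0 0;-4.78 2.4 0 0;-3.87 3.14 0 0;-2.8 3.4 0 0;-2.8 3.4 0 0;-1.73 3.14 0 0;-0.82 2.4 0 0;-0.21 1.3 0 0;0 0 0 0;0 0 0 0",
)

```text
time: 31.05
tcp_pos: [466.4, 169.5, 178.8]
tool_rot: [[-0.001, 1.0, -0.0], [1.0, 0.001, -0.0], [-0.0, -0.0, -1.0]]
wrist_force: [-0.1, -0.3, -0.0]
grip_width: 0.112
```

```bash
python3 - <<'E'
from h import *
for n in['wrist','side']:
    im=arm.get_image(n);cv2.imwrite(f'pics/{n}15.png',im[:,:,::-1])
s=arm.get_state();print(s['time'],s['tcp_pos'],s['wrist_force'])
a=cv2.imread('pics/side15.png')[100:240,250:390];b=cv2.imread('pics/wrist15.png')[60:330,120:420]
cv2.imwrite('pics/c15.png',np.hstack([cv2.resize(a,(400,400),interpolation=cv2.INTER_CUBIC),cv2.resize(b,(400,400))]))
E
```

```text
31.15 [467.56 169.29 178.83] [ 1.05  0.46 -1.03]
```

View pics/c15.png

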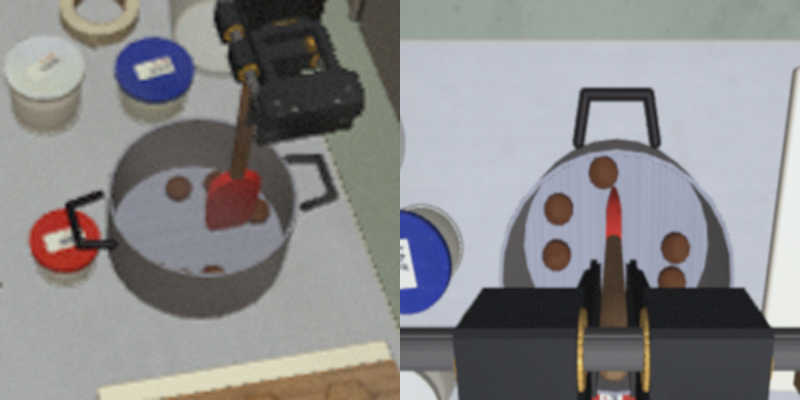

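Call:
carry_out(
  commands="-0.21 -1.3 0 0;-0.82 -2.4 0 0;-1.73 -3.14 0 0;-2.8 -3.4 0 0;-2.8 -3.4 0 0;-3.87 -3.14 0 0;-4.78 -2.4 0 0;-5.39 -1.3 0 0;-5.6 0 0 0;-5.6 0 0 0;-5.39 1.3 0 0;-4.78 2.4 0 0;-3.87 3.14 0 0;-2.8 3.4 0 0;-2.8 3.4 0 0;-2.8 3.4 0 0",
)

```text
time: 33.15
tcp_pos: [501.1, 141.5, 178.6]
tool_rot: [[-0.001, 1.0, -0.0], [1.0, 0.001, -0.0], [-0.0, -0.0, -1.0]]
wrist_force: [0.0, 0.3, 0.3]
grip_width: 0.112
```

```bash
python3 - <<'E'
from h import *
for n in['wrist','side']:
    i=arm.camera_info(n);np.savez(n+'16.npz',K=i['K'],R=i['R'],t=i['t'])
    im=arm.get_image(n);cv2.imwrite(f'pics/{n}16.png',im[:,:,::-1])
s=arm.get_state();print(s['time'],s['tcp_pos'],s['wrist_force'])
a=cv2.imread('pics/side16.png')[100:240,250:390];b=cv2.imread('pics/wrist16.png')[60:330,120:420]
cv2.imwrite('pics/c16.png',np.hstack([cv2.resize(a,(400,400),interpolation=cv2.INTER_CUBIC),cv2.resize(b,(400,400))]))
E
```

```text
33.25 [501.27 141.2  178.65] [-0.49  0.19 -0.42]
```

View pics/c16.png

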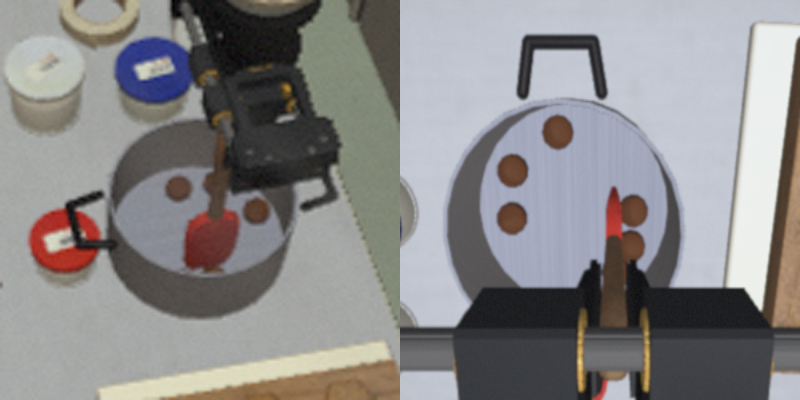

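```bash
python3 - <<'E'
from h import *
W=dict(np.load('wrist16.npz'))
p=np.array([(558,132),(513,170),(512,218),(634,210),(631,246)],float);p[:,0]-=400
uv=p/[400/300,400/270]+[120,60]
c=back('',uv,16,W)[:,:2];print(c-[468.7,134])
c0=np.array([[446.41,169.25],[491,168.8],[512.7,135.7],[487.7,103],[449.4,100.8],[428.6,135.7]])-[468.7,134];print(c0)
E
```

```text
[[ -9.33  57.3 ]
 [-45.05  31.1 ]
 [-47.85  -3.49]
 [ 49.25   2.63]
 [ 47.22 -24.31]]
[[-22.29  35.25]
 [ 22.3   34.8 ]
 [ 44.     1.7 ]
 [ 19.   -31.  ]
 [-19.3  -33.2 ]
 [-40.1    1.7 ]]
```

Call:
carry_out(
  commands="0 -1.2 0 0;0 -2.4 0 0;0 -3.6 0 0;0 -4.8 0 0;0 -6 0 0;0 -6.6 0 0;0 -6.6 0.2 0;0 -6.6 0.4 0;0 -6.6 0.5 0;0 -6.6 0.5 0",
)

```text
time: 34.5
tcp_pos: [435.6, 141.3, 173.4]
tool_rot: [[0.0, 1.0, -0.0], [1.0, -0.0, -0.0], [-0.0, -0.0, -1.0]]
wrist_force: [-0.7, 0.0, -1.2]
grip_width: 0.111
```

```bash
python3 - <<'E'
from h import *
for n in['wrist','side']:
    im=arm.get_image(n);cv2.imwrite(f'pics/{n}17.png',im[:,:,::-1])
s=arm.get_state();print(s['time'],s['tcp_pos'],s['wrist_force'])
a=cv2.imread('pics/side17.png')[100:240,250:390];b=cv2.imread('pics/wrist17.png')[60:330,120:420]
cv2.imwrite('pics/c17.png',np.hstack([cv2.resize(a,(400,400),interpolation=cv2.INTER_CUBIC),cv2.resize(b,(400,400))]))
E
```

```text
34.6 [435.57 141.34 173.55] [ 0.39 -0.34 -0.08]
```

View pics/c17.png

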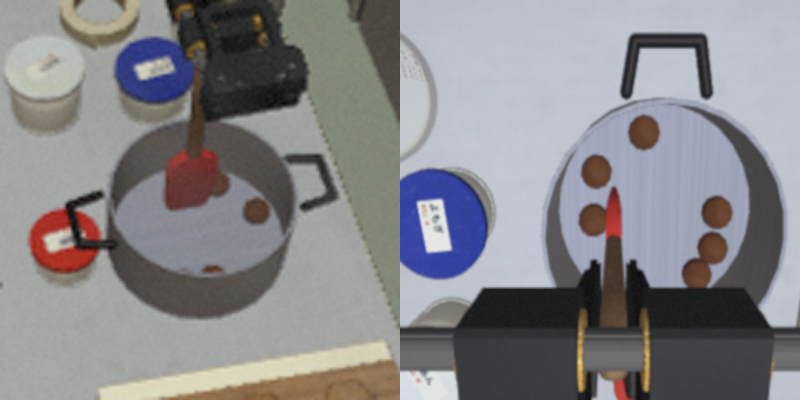

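Call:
carry_out(
  commands="0 0 0.05 0;0 0 0.05 0;0 0 0 0;0 0 0 0;-0.35 0 0 0;-0.7 0 0 0;-0.7 0 0 0",
  fingers=6,
)

```text
time: 35.48
tcp_pos: [435.5, 134.1, 173.6]
tool_rot: [[0.0, 1.0, 0.0], [1.0, -0.0, -0.0], [-0.0, 0.0, -1.0]]
wrist_force: [-0.2, 0.1, 0.2]
grip_width: 0.629
```

```bash
python3 - <<'E'
from h import *
for n in['wrist','side']:
    im=arm.get_image(n);cv2.imwrite(f'pics/{n}18.png',im[:,:,::-1])
s=arm.get_state();print(s['time'],s['tcp_pos'],s['wrist_force'])
a=cv2.imread('pics/side18.png')[100:240,250:390];b=cv2.imread('pics/wrist18.png')[60:330,120:420]
cv2.imwrite('pics/c18.png',np.hstack([cv2.resize(a,(400,400),interpolation=cv2.INTER_CUBIC),cv2.resize(b,(400,400))]))
E
```

```text
35.575 [435.5  134.25 173.59] [ 0.31 -0.29  0.3 ]
```

View pics/c18.png

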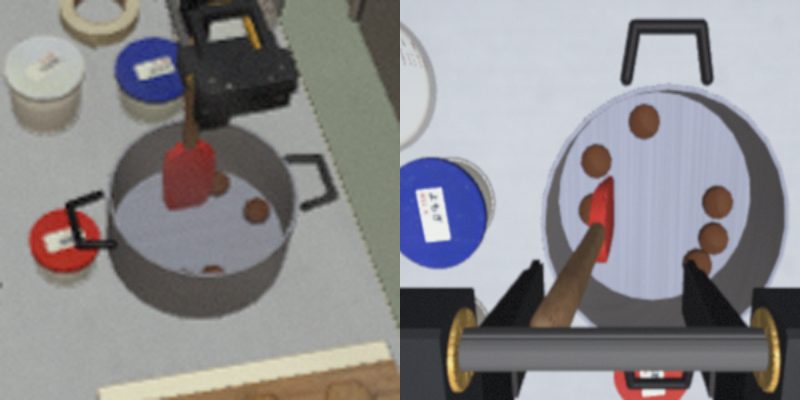

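Call:
carry_out(
  commands="0 0.6 0 0;0 1.2 0 0;0 1.8 0 0;0 2.3 0 0;0 2.8 0 0;0 3.2 0 0;0 3.5 0 0;0 3.5 0 0;0 3.5 0 0",
)

```text
time: 36.7
tcp_pos: [470.4, 134.4, 173.6]
tool_rot: [[-0.0, 1.0, -0.0], [1.0, 0.0, -0.0], [-0.0, -0.0, -1.0]]
wrist_force: [-0.1, 0.1, -0.4]
grip_width: 0.634
```

```bash
python3 - <<'E'
from h import *
for n in['wrist','side']:
    im=arm.get_image(n);cv2.imwrite(f'pics/{n}19.png',im[:,:,::-1])
s=arm.get_state();print(s['time'],s['tcp_pos'],s['wrist_force'])
a=cv2.imread('pics/side19.png')[100:240,250:390];b=cv2.imread('pics/wrist19.png')[60:330,120:420]
cv2.imwrite('pics/c19.png',np.hstack([cv2.resize(a,(400,400),interpolation=cv2.INTER_CUBIC),cv2.resize(b,(400,400))]))
E
```

```text
36.8 [470.35 134.33 173.62] [ 0.77 -0.32  0.19]
```

View pics/c19.png

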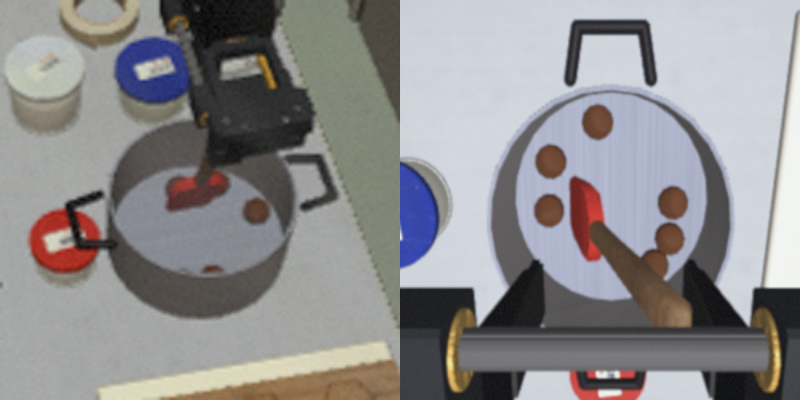

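Call:
carry_out(
  commands="0 0.6 0.4 0;0 1.2 0.8 0;0 2.2 1.1 0;0 3.2 1.3 0;0 4.2 1.6 0;0 5.2 1.9 0;0 6.2 2.2 0;0 7.1 2.6 0;0 7.1 2.6 0;0 7.1 2.6 0",
)

```text
time: 38.05
tcp_pos: [541.3, 134.4, 147.6]
tool_rot: [[-0.0, 1.0, -0.0], [1.0, 0.0, -0.0], [-0.0, -0.0, -1.0]]
wrist_force: [0.2, -0.6, 0.1]
grip_width: 0.63
```

```bash
python3 - <<'E'
from h import *
for n in['wrist','side']:
    im=arm.get_image(n);cv2.imwrite(f'pics/{n}20.png',im[:,:,::-1])
s=arm.get_state();print(s['time'],s['tcp_pos'],s['wrist_force'])
a=cv2.imread('pics/side20.png')[100:240,250:390];b=cv2.imread('pics/wrist20.png')[60:330,120:420]
cv2.imwrite('pics/c20.png',np.hstack([cv2.resize(a,(400,400),interpolation=cv2.INTER_CUBIC),cv2.resize(b,(400,400))]))
E
```

```text
38.15 [541.23 134.38 147.75] [-0.31 -0.38 -0.4 ]
```

View pics/c20.png

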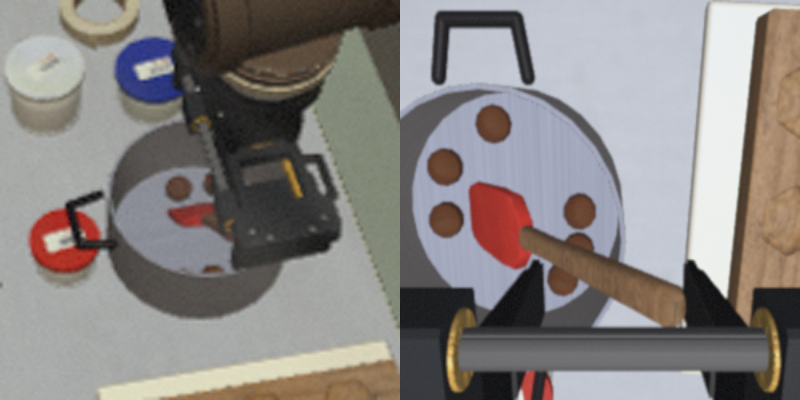

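Call:
carry_out(
  commands="0 0.6 0.5 0;0 1.2 1.1 0;0 1.9 1.8 0;0 2.5 2.4 0;0 3.1 2.9 0;0 3.7 2.9 0;0 4.2 2.9 0;0 4.2 2.9 0",
)

```text
time: 39.15
tcp_pos: [583.8, 134.3, 118.8]
tool_rot: [[0.0, 1.0, 0.0], [1.0, -0.0, -0.0], [-0.0, 0.0, -1.0]]
wrist_force: [-0.0, 0.4, -0.6]
grip_width: 0.632
```

```bash
python3 - <<'E'
from h import *
for n in['wrist','side']:
    im=arm.get_image(n);cv2.imwrite(f'pics/{n}21.png',im[:,:,::-1])
s=arm.get_state();print(s['time'],s['tcp_pos'],s['wrist_force'])
a=cv2.imread('pics/side21.png')[100:240,250:390];b=cv2.imread('pics/wrist21.png')[60:330,120:420]
cv2.imwrite('pics/c21.png',np.hstack([cv2.resize(a,(400,400),interpolation=cv2.INTER_CUBIC),cv2.resize(b,(400,400))]))
E
```

```text
39.25 [583.38 134.33 118.73] [ 0.39 -0.54  0.43]
```

View pics/c21.png

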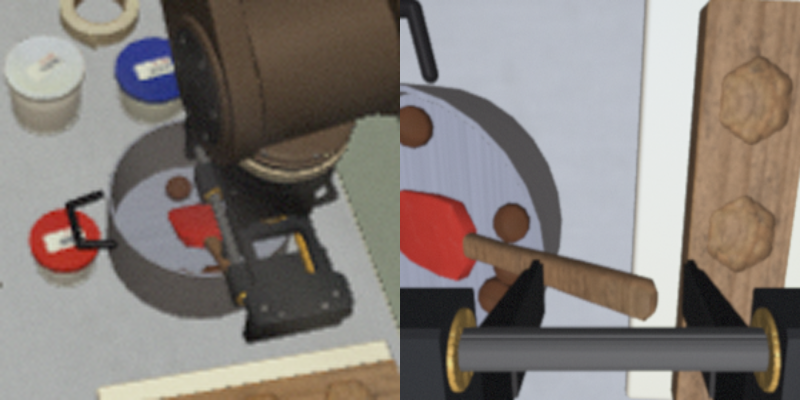

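Call:
carry_out(
  commands="0 0 -0.5 0;0 0 -1 0;0 0 -2 0;0 0 -4 0;0 0 -7 0;0 0 -11 0;0 0 -15 0;0 0 -20 0;0 0 -25 0;-5 0 -28 0;-10 0 -28 0;-15 0 -28 0;-20 0 -28 0;-20 0 -28 0;-20 0 -28 0;-20 0 -28 0",
)

```text
time: 41.25
tcp_pos: [583.4, -64.5, 398.9]
tool_rot: [[-0.001, 1.0, 0.0], [1.0, 0.001, 0.0], [0.0, 0.0, -1.0]]
wrist_force: [0.2, 0.5, 0.4]
grip_width: 0.631
```

```bash
python3 - <<'E'
from h import *
for n in['wrist','side','top']:
    i=arm.camera_info(n);np.savez(n+'22.npz',K=i['K'],R=i['R'],t=i['t'])
    im=arm.get_image(n);cv2.imwrite(f'pics/{n}22.png',im[:,:,::-1])
s=arm.get_state();print(s['time'],s['tcp_pos'],s['wrist_force'])
a=cv2.imread('pics/side22.png')[120:300,230:410];b=cv2.imread('pics/top22.png')[130:310,150:330]
cv2.imwrite('pics/c22.png',np.hstack([cv2.resize(a,(400,400),interpolation=cv2.INTER_CUBIC),cv2.resize(b,(400,400),interpolation=cv2.INTER_CUBIC)]))
E
```

```text
41.4 [583.48 -64.7  398.78] [-0.79 -0.08  0.51]
```

View pics/c22.png

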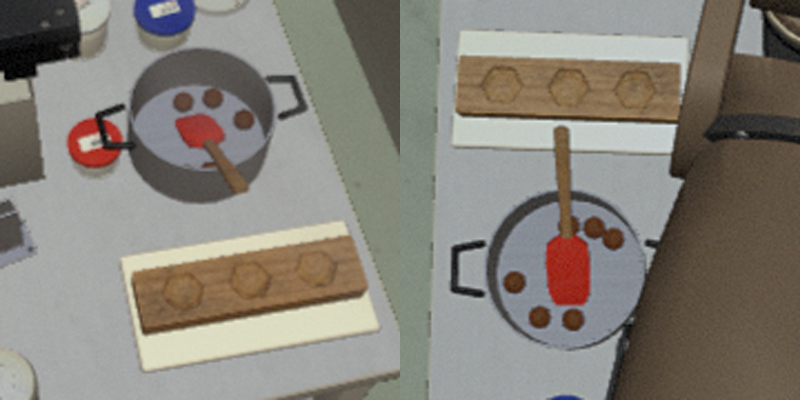

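View pics/wrist22.png

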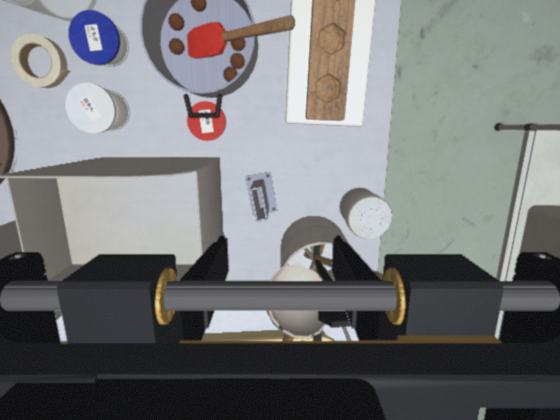

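```bash
python3 - <<'E'
from plant import arm
print(arm.close_job(), arm.get_state()['time'])
E
```

```text
the job is handed in; nothing more can be done
the job is handed in; nothing more can be done
```

The job is done and handed in at about 41 s of the 72 s allowed. The hand-in reports no verdict.

- **Mould:** I lifted it off the pot and laid it flat, lengthwise and close to centred on the board. The last pictures show it still there.
- **Spatula from the stand:** I took it with the gripper about 7 mm off centre, to keep clear of the utensils in the crock. Going down, the wrist force stayed near zero.
- **Stirring:** I made two anticlockwise turns starting and ending at the far side, with the tip about 10 mm above the pot's underside. Wrist forces read between moves were about 1 N or less. At least three chestnuts ended 20 mm or more from any starting place.
- **Letting go:** When I opened the fingers, the spatula first leaned towards the robot. I pushed it upright with the open fingers and let it down onto the far rim.
- **Last check:** The tip is on the pot floor, the handle sticks out over the far rim towards the board, and all six chestnuts are in the pot. The tub and shaker look undisturbed, though I judged this by eye. I estimated the spatula's final tip and grip heights from its lean rather than measuring them.

No check failed. The camera estimates of the pot's centre differed by a few millimetres, and I used the value from the last close view.

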